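Check-weigh the eyelet canisters

ROBOT

A 6-joint arm with a two-finger parallel gripper is mounted at the origin on the work surface. World frame = base frame: x ahead of the robot, y to its left, z up, the work surface at z = 0. Lengths are in m, angles in degrees, forces in N, time in s.
With the tool pointing down it reaches from about 0.4 to 0.825 m from the base axis. Payload 7 kg.
Tool frame: the origin (TCP) lies at the very end of the fingers, on their centre line; the grasp point (between the pads) lies r.grip_depth behind it (r.grip_depth is the distance from the TCP to the grasp point, in m); z points along the fingers, y is the direction in which the jaws open and shut (so a half turn about z gives the same grasp; the last joint's range is limited). The gripper opens to 88 mm and grips with 3 to 60 N. Pads are 19 mm wide; open, the fingers measure 130 mm over their backs; the gripper's body (78 mm by 193 mm) begins 47 mm behind the grasp point.
Start: joints at [93.455, 20.546, 0.682, 0, -70.136, -16.507], TCP at [0.152, 0.658, 0.206] pointing down, gripper open.
Joint ranges: [-176.03, 176.03], [-82.01, 121.73], [-58.28, 71.71], [-173.87, 95.51], [-174.79, -0.11], [-173.66, 173.66]. Speed limits (degrees/s): [136.94, 136.94, 172.46, 180, 180, 180].

INTERFACE

Orientations are given as [roll, pitch, yaw] about the fixed x, y, z axes, in that order (R = Rz(yaw) Ry(pitch) Rx(roll)).
In Python, from plant import r gives the robot as it stands. The module is installed in compiled form; this text tells all that it offers.
- The arm moves only by the tool step_arm, never from a script. Its argument "increments" is a list of rows, each a list of 3 entries, a list of its own where there are three numbers: the shift along the tool's x, y, z in m, then the turn, a rotation vector about the tool's x, y, z in rad, then the closure, from 0 (fully open) to 1 (shut). In form: [[[x, y, z], [wx, wy, wz], grip], ...]. A call has 1 to 10 rows; each row is the pose to reach, as a shift and turn from the pose commanded when the call began, along the tool's axes at that moment; what a row does not reach only later rows make up. A row lasts 1/10 s, in which the tool goes at most 50 mm and 8.59 degrees, less where a joint would pass 70% of its speed; a pose out of reach is approached as far as the arm can. A call with a gripper value outside its range is refused whole. The fingers move at their own pace and stop on an object; "force" is the grip in N (left out, the last holds). Time passes only in rows, so rows that repeat a pose let the fingers close. It gives the time, the measured TCP pose, the force and the opening at its end, in the units of the state.
- r.get_state(): the state, without advancing time (a new reading comes with each control period).
- r.capture(name): name is "scene" or "top"; returns a dict with "color" (480x640x3 uint8, red, green, blue), "intrinsics" (3x3 intrinsics, pixels), "k1" (the pictures are not rectified: a ray, as slopes to the right and down, at radius r is drawn at 1 + k1 r^2 times it, then the intrinsics apply), "rvec" (rotation vector, rad) and "tvec" (3), from world to camera coordinates, as OpenCV has them. Camera axes: x right, y down, z forward; pixel columns grow to the right and rows downward; lengths in m; the calibration is good to about 2 mm. A picture is of the moment at which its call begins. There is no depth.
- r.close_job(): hands the job in, once; it reports no verdict.
The state is a dict: "time_s": time; "joints": joint angles; "qd": joint speeds; "joint_torque": joint torques, N m; "tcp_pos": TCP position; "eef_rot": TCP orientation; "contact_force": force on the tool from outside, world axes, zero at the start; "moment": the same for the moment, N m; "gripper_width": finger opening in m.
Only numpy, scipy, OpenCV 4.12 (cv2) and the standard library are available. Lean on these libraries where they do the work, as an engineer would, in place of code of your own. Each camera call takes 0.05 s, during which the arm holds its last target.

TASK

These three white canisters of eyelets look alike, but some are short: feel each one's weight as you lift it, and stand those of 300 g or more in the green tray and those under 300 g in the yellow tray, each upright in a pocket of its own with the blue lid up (within 30 g of 300 either tray will do). Do not knock over or shift the spool, glue jar or steel die that stand among them.

Things in the scene. Friction and masses are not known exactly. Their poses are not given: they have to be found in the camera images.
- can_a: sealed white square canister 52 x 52 x 72 mm, round blue lid on top (44 mm wide, 12 mm thick; 84 mm in all); origin: centre of its underside; z runs to the lid, x and y are square to the side faces; weight hidden, 120 to 480 g, centred on the axis about 40 mm above the underside. Starts upright, in the far row among the bystanders.
- can_b: sealed white square canister 52 x 52 x 72 mm, round blue lid on top (44 mm wide, 12 mm thick; 84 mm in all); origin: centre of its underside; z runs to the lid, x and y are square to the side faces; weight hidden, 120 to 480 g, centred on the axis about 40 mm above the underside. Starts upright, in the far row among the bystanders.
- can_c: sealed white square canister 52 x 52 x 72 mm, round blue lid on top (44 mm wide, 12 mm thick; 84 mm in all); origin: centre of its underside; z runs to the lid, x and y are square to the side faces; weight hidden, 120 to 480 g, centred on the axis about 40 mm above the underside. Starts lying on a side face in the middle, nearer than the far row, its lid roughly to the left (+y).
- tray_pack: green tray, fixed, 74 x 214 mm, 18 mm high, walls and floor 4 mm; two dividers as high as the walls make a row of three square pockets about 66 mm wide; origin: centre of its underside; y along the row, pocket centres at y = -70, 0 and +70 mm. For canisters of 300 g or more. It lies left or right of the middle.
- tray_refill: yellow tray, fixed, 74 x 214 mm, 18 mm high, walls and floor 4 mm; two dividers as high as the walls make a row of three square pockets about 66 mm wide; origin: centre of its underside; y along the row, pocket centres at y = -70, 0 and +70 mm. For canisters under 300 g. It lies on the other side.
- spool: pale wooden spool, loose, 54 mm wide at the foot, 70 mm tall, standing in the far row; origin at the centre of its underside; leave alone
- glue_jar: closed amber jar with a black cap, loose, 56 mm wide, 75 mm tall, standing in the far row; origin at the centre of its underside; leave alone
- eyelet_die: steel die, loose, 56 mm wide at the foot with a 28 mm stem, 66 mm tall, standing in the far row; origin at the centre of its underside; leave alone. Other clutter: bins and cartons beyond x = 0.76 m, equipment beyond 0.42 m to either side, a mallet lying on the near right
There are look-alikes about, which are no part of the job. What is shaped like the can_c but pink or turquoise is not meant.

How it is judged (in metres and radians):
At the end, for the whole second after the job is handed in: Every canister stands upright (within 0.1 rad), lid up, at rest on the floor of a tray pocket (underside within 11 mm of the tray's underside): in the green tray only if it presses on it with over 2.65 N (270 g), in the yellow tray only if with under 3.24 N (330 g) (((x of can_a in the frame of tray_pack between -0.033 and 0.033 m and y of can_a in the frame of tray_pack between -0.104 and 0.104 m and z of can_a in the frame of tray_pack below 0.011 m and contact force between can_a and tray_pack above 2.65 N) or (x of can_a in the frame of tray_refill between -0.033 and 0.033 m and y of can_a in the frame of tray_refill between -0.104 and 0.104 m and z of can_a in the frame of tray_refill below 0.011 m and contact force between can_a and tray_refill below 3.24 N)) and angle between each of can_a, can_b, can_c's own z axis and vertical below 0.1 rad and linear speed of each of can_a, can_b, can_c below 0.01 m/s and ((x of can_b in the frame of tray_pack between -0.033 and 0.033 m and y of can_b in the frame of tray_pack between -0.104 and 0.104 m and z of can_b in the frame of tray_pack below 0.011 m and contact force between can_b and tray_pack above 2.65 N) or (x of can_b in the frame of tray_refill between -0.033 and 0.033 m and y of can_b in the frame of tray_refill between -0.104 and 0.104 m and z of can_b in the frame of tray_refill below 0.011 m and contact force between can_b and tray_refill below 3.24 N)) and ((x of can_c in the frame of tray_pack between -0.033 and 0.033 m and y of can_c in the frame of tray_pack between -0.104 and 0.104 m and z of can_c in the frame of tray_pack below 0.011 m and contact force between can_c and tray_pack above 2.65 N) or (x of can_c in the frame of tray_refill between -0.033 and 0.033 m and y of can_c in the frame of tray_refill between -0.104 and 0.104 m and z of can_c in the frame of tray_refill below 0.011 m and contact force between can_c and tray_refill below 3.24 N))); the robot touches nothing.
It fails at once if the pale wooden spool is shifted by more than 20 mm or tipped (distance of spool from where it was at the start of the episode above 0.02 m or angle between spool's own z axis and vertical above 0.35 rad).
It fails at once if the glue jar is shifted by more than 20 mm or tipped (distance of glue_jar from where it was at the start of the episode above 0.02 m or angle between glue_jar's own z axis and vertical above 0.35 rad).
It fails at once if the steel eyelet die is shifted by more than 20 mm or tipped (distance of eyelet_die from where it was at the start of the episode above 0.02 m or angle between eyelet_die's own z axis and vertical above 0.35 rad).
It also fails if it takes over 72 s, if anything falls off the work surface, if the arm or the gripper's body presses on something with over 40 N, if the wrist force passes 120 N, or if a joint passes its speed limit or range.

## Working session

There is one attempt and no reset: what is moved stays moved. The work goes in short steps, Python scripts to look and compute and a tool call to move; the robot and the scene stay as the last step left them, time stands still between calls to the robot, and variables do not carry over. Pictures are saved under pics/ and viewed, and the job is handed in when it is done.

Besides the shell and the picture viewer there is one more tool, called after "Call:" as name(argument=value, ...) on one line, values as JSON. step_arm: Moves the arm, as the interface text tells. Its arguments: {"type":"object","properties":{"increments":{"type":"array","items":{"type":"array"}},"force":{"type":"number"}},"required":["increments"]}

```bash
mkdir -p pics; ls; python3 - <<'E'
from plant import r
import cv2,pickle
print(r.get_state(), r.grip_depth)
for n in("scene","top"):
    c=r.capture(n); pickle.dump(c,open(f"cap_{n}0.pkl","wb"))
    cv2.imwrite(f"pics/{n}0.png",c["color"][:,:,::-1])
    print(n,c["intrinsics"],c["k1"],c["rvec"],c["tvec"])
E
```

```text
pics
{'time_s': 0.0, 'joints': array([ 9.34543596e+01,  2.05908819e+01,  6.33296623e-01, -1.96851741e-02,
       -7.01349487e+01, -1.65048708e+01]), 'qd': array([ 0.00149148,  0.01253213,  0.08246265, -0.05286928,  0.03523217,
        0.01754998]), 'joint_torque': array([ 5.16867863e-05, -5.82704008e+01,  2.93071014e+01,  6.99741930e+00,
        7.19486197e-03, -1.48699041e-04]), 'tcp_pos': array([0.15235891, 0.65704551, 0.20552669]), 'eef_rot': array([ 1.79906021e+02, -8.54832583e-03, -1.30572082e+01]), 'contact_force': array([-0.40604149,  0.3489418 , -0.55094417]), 'moment': array([-0.06756528,  0.02205572,  0.00610994]), 'gripper_width': 0.08765862238655607} 0.0188
scene [[566.20105889   0.         320.57850833]
 [  0.         566.20105889 242.58372943]
 [  0.           0.           1.        ]] 0.04429864184205397 [ 0.94553564  2.7029529  -0.76770117] [ 0.389935   -0.22095024  1.18564604]
top [[443.01684789   0.         320.9386597 ]
 [  0.         443.01684789 235.62428712]
 [  0.           0.           1.        ]] -0.011309437430992499 [ 2.14129496 -2.12048247  0.11405786] [4.80208721e-04 5.08728237e-01 7.40091453e-01]
```

View pics/scene0.png

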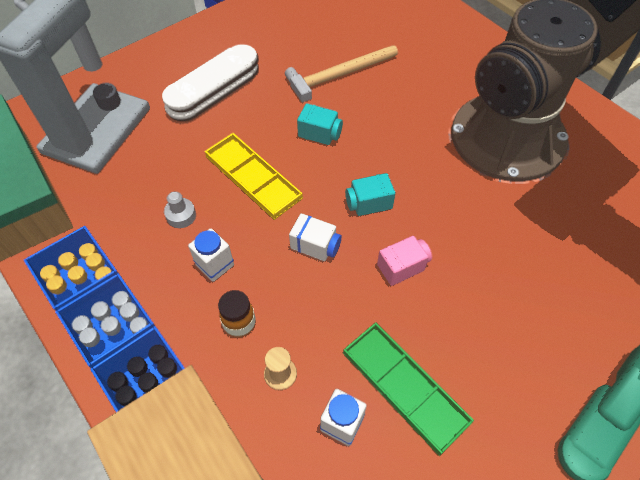

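View pics/top0.png

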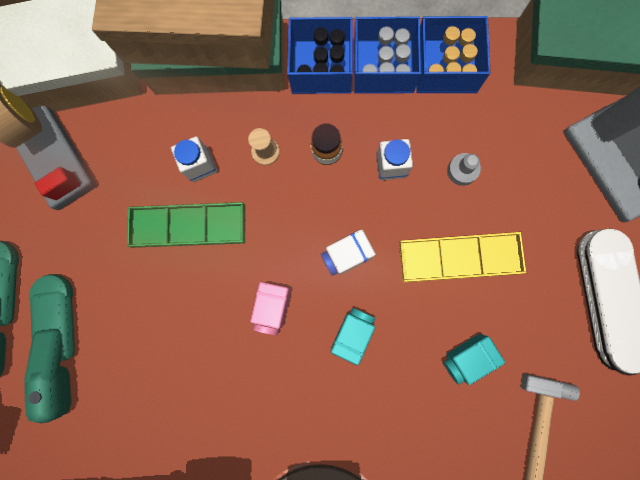

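```bash
cat > h.py <<'E'
import numpy as np,cv2,pickle
from scipy.optimize import minimize
from scipy.spatial.transform import Rotation as R
def proj(c,P):
    return cv2.projectPoints(np.float64(P).reshape(-1,3),c["rvec"],c["tvec"],c["intrinsics"],np.float64([c["k1"],0,0,0]))[0].reshape(-1,2)
def back(c,uv,z):
    n=cv2.undistortPoints(np.float64(uv).reshape(-1,1,2),c["intrinsics"],np.float64([c["k1"],0,0,0])).reshape(-1,2)
    M=cv2.Rodrigues(c["rvec"])[0]; o=-M.T@np.ravel(c["tvec"])
    d=np.c_[n,np.ones(len(n))]@M
    return o+d*((z-o[2])/d[:,2])[:,None]
def box(a,b,z0,z1): return np.array([[x,y,z] for x in(-a/2,a/2) for y in(-b/2,b/2) for z in(z0,z1)])
t=np.linspace(0,2*np.pi,40)
def cyl(rad,z0,z1): return np.vstack([np.c_[rad*np.cos(t),rad*np.sin(t),0*t+z] for z in(z0,z1)])
CAN=[box(.052,.052,0,.072),cyl(.022,.072,.084)]
TRAY=[box(.074,.214,0,.018)]
def sil(c,parts,T,S=4):
    m=np.zeros((480*S,640*S),np.uint8)
    for P in parts:
        u=proj(c,P@T[0].T+T[1]); h=cv2.convexHull(np.round((u+.5)*S*16-8*0).astype(np.int32))
        cv2.fillConvexPoly(m,h,255,shift=4)
    return cv2.resize(m,(640,480),interpolation=cv2.INTER_AREA)/255.
def hsv(c): return cv2.cvtColor(c["color"],cv2.COLOR_RGB2HSV)
E
python3 - <<'E'
from h import *
for n in("scene","top"):
    c=pickle.load(open(f"cap_{n}0.pkl","rb"))
    M=cv2.Rodrigues(c["rvec"])[0]; print(n,-M.T@np.ravel(c["tvec"]))
c=pickle.load(open("cap_top0.pkl","rb"))
for nm,uv,z in [("canL",(187,152),.084),("spool",(260,137),.07),("jar",(326,136),.075),("canR",(397,152),.084),("die",(471,161),.066),("canc",(348,252),.052),("green",(186,225),.018),("yel",(463,257),.018),("pink",(270,308),.05),("turq",(354,336),.05),("turq2",(475,360),.05)]:
    print(nm,back(c,uv,z)[0].round(3))
im=c["color"][90:380,110:540,::-1]
cv2.imwrite("pics/topzoom.png",cv2.resize(im,None,fx=1.86,fy=1.86,interpolation=cv2.INTER_CUBIC))
H=hsv(c)
for uv in [(190,172),(192,165),(400,168),(355,250),(330,262),(187,152),(186,225),(463,257),(250,200)]: print(uv,H[uv[1],uv[0]])
c=pickle.load(open("cap_scene0.pkl","rb")); H=hsv(c); print()
for uv in [(342,430),(340,408),(210,262),(208,240),(312,236),(333,245),(320,255),(250,175),(405,390),(300,340)]: print(uv,H[uv[1],uv[0]])
E
```

```text
scene [0.80711048 0.39310007 0.89480157]
top [ 0.39862615 -0.02262637  0.80444095]
canL [0.645 0.235 0.084]
spool [0.677 0.113 0.07 ]
jar [ 0.676 -0.003  0.075]
canR [ 0.645 -0.122  0.084]
die [ 0.635 -0.251  0.066]
canc [ 0.479 -0.042  0.052]
green [0.529 0.252 0.018]
yel [ 0.475 -0.245  0.018]
pink [0.383 0.09  0.05 ]
turq [ 0.338 -0.052  0.05 ]
turq2 [ 0.303 -0.25   0.05 ]
(190, 172) [ 20  14 109]
(192, 165) [ 17   8 229]
(400, 168) [ 15  16 158]
(355, 250) [ 20   3 249]
(330, 262) [113 135 228]
(187, 152) [110 181 222]
(186, 225) [ 65 128 165]
(463, 257) [ 27 144 249]
(250, 200) [  7 151 174]

(342, 430) [ 23   9 234]
(340, 408) [108 164 250]
(210, 262) [  7  16 147]
(208, 240) [110 182 241]
(312, 236) [ 20   3 251]
(333, 245) [110 171 242]
(320, 255) [ 13  21 143]
(250, 175) [ 28 241 253]
(405, 390) [ 67 156 199]
(300, 340) [  8 165 212]
```

View pics/topzoom.png

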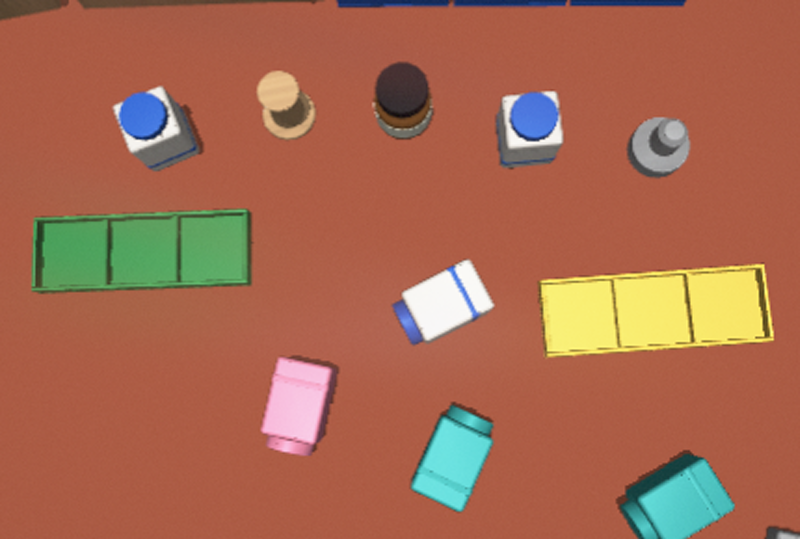

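```bash
cat >> h.py <<'E'
def cmask(H,kind):
    h,s,v=H[...,0].astype(int),H[...,1].astype(int),H[...,2].astype(int)
    blue=(h>100)&(h<125)&(s>60)
    if kind=="can": return (((s<60)&(v>60))|blue)
    if kind=="green": return (h>50)&(h<80)&(s>60)
    if kind=="yel": return (h>20)&(h<40)&(s>90)
def fit(caps,kind,parts,T,x0,roi=45,d=(.006,.006,.08)):
    ms=[]
    for c in caps:
        m=cmask(hsv(c),kind)
        Tm=T(x0); u=np.vstack([proj(c,P@Tm[0].T+Tm[1]) for P in parts])
        lo=u.min(0)-10; hi=u.max(0)+10
        w=np.zeros(m.shape,bool); w[max(int(lo[1]),0):int(hi[1]),max(int(lo[0]),0):int(hi[0])]=1
        m=(m&w).astype(np.uint8)
        k,l,st,_=cv2.connectedComponentsWithStats(m)
        big=1+np.argmax(st[1:,4]); ms.append((l==big).astype(float))
    def cost(x):
        e=0
        for c,m in zip(caps,ms):
            s=sil(c,parts,T(x)); e+=1-np.minimum(s,m).sum()/np.maximum(s,m).sum()
        return e
    x0=np.array(x0,float)
    S=np.vstack([x0]+[x0+np.eye(len(x0))[i]*d[i] for i in range(len(x0))])
    r=minimize(cost,x0,method="Nelder-Mead",options=dict(initial_simplex=S,xatol=1e-4,fatol=1e-4,maxiter=200))
    return r.x,r.fun
Tup=lambda z0:(lambda x:(R.from_euler("z",x[2]).as_matrix(),np.array([x[0],x[1],z0])))
# lying: axis direction angle x[2] in plane, underside centre at x[0],x[1], z=.026
def Tly(x):
    zc=np.array([np.cos(x[2]),np.sin(x[2]),0]); yc=np.array([0,0,1.]); xc=np.cross(yc,zc)
    return np.c_[xc,yc,zc],np.array([x[0],x[1],.026])
E
cat > fit0.py <<'E'
from h import *
cs={n:pickle.load(open(f"cap_{n}0.pkl","rb")) for n in("scene","top")}
for sel in (["top"],["scene"],["top","scene"]):
    cc=[cs[n] for n in sel]; print(sel)
    for nm,kind,parts,T,x0 in [("canL","can",CAN,Tup(0),[.64,.235,.4]),("canR","can",CAN,Tup(0),[.64,-.122,0.05]),("canC","can",CAN,Tly,[.46,-.08,2.0] if 0 else [.495,-.08,np.deg2rad(115)]),("green","green",TRAY,Tup(0),[.529,.252,0]),("yel","yel",TRAY,Tup(0),[.475,-.245,0])]:
        x,f=fit(cc,kind,parts,T,x0); print(nm,x[:2].round(4),np.rad2deg(x[2]).round(2),round(f,3))
E
python3 fit0.py
```

```text
['top']
canL [0.6471 0.2377] 28.1 0.087
canR [ 0.6471 -0.1223] 1.45 0.089
canC [ 0.4976 -0.0772] 116.78 0.065
green [0.5318 0.2566] 2.03 0.113
yel [ 0.4766 -0.2439] 4.65 0.037
['scene']
canL [0.6449 0.2368] 26.47 0.069
canR [ 0.6456 -0.1235] -0.6 0.085
canC [ 0.4957 -0.0792] 117.04 0.088
green [0.5297 0.2545] 2.62 0.035
yel [ 0.4762 -0.2461] 4.89 0.037
['top', 'scene']
canL [0.6457 0.237 ] 26.44 0.165
canR [ 0.6464 -0.122 ] 1.13 0.18
canC [ 0.4972 -0.0777] 116.81 0.16
green [0.5304 0.2551] 2.56 0.158
yel [ 0.4764 -0.2453] 4.54 0.077
```

```bash
cat > mv.py <<'E'
import sys,numpy as np
from scipy.spatial.transform import Rotation as R
from plant import r
def rel(p,rpy,s=None):
    s=s or r.get_state()
    R0=R.from_euler("xyz",s["eef_rot"],degrees=True); R1=R.from_euler("xyz",rpy,degrees=True)
    return (R0.inv().apply(np.array(p)-s["tcp_pos"])).round(4), (R0.inv()*R1).as_rotvec().round(4)
if __name__=="__main__":
    v=[float(a) for a in sys.argv[1:]]
    s=r.get_state()
    print("t",round(s["time_s"],2),"pos",s["tcp_pos"].round(4),"rot",s["eef_rot"].round(2),"w",round(s["gripper_width"],4),"F",s["contact_force"].round(2),"q",s["joints"].round(1))
    for i in range(0,len(v),6):
        d,w=rel(v[i:i+3],v[i+3:i+6]); print(v[i:i+6],"->",d.tolist(),w.tolist(),"rows",np.linalg.norm(d)/.05,np.linalg.norm(w)/.15)
E
python3 mv.py .36 .42 .30 180 0 -63.5  .646 .237 .20 180 0 -63.5 .646 .237 .031 180 0 -63.5
python3 - <<'E'
from h import *
c=pickle.load(open("cap_top0.pkl","rb"))
for n,uv in [("spool",(265,151)),("jar",(327,151)),("die",(464,169)),("mach",(70,195)),("mach2",(90,180)),("grn",(70,300)),("turqlid",(372,315))]: print(n,back(c,uv,0)[0].round(3))
E
```

```text
t 0.1 pos [0.1524 0.6571 0.2056] rot [ 1.7991e+02 -1.0000e-02 -1.3060e+01] w 0.0876 F [ 0.06  0.28 -0.33] q [ 93.5  20.6   0.6  -0.  -70.1 -16.5]
[0.36, 0.42, 0.3, 180.0, 0.0, -63.5] -> [0.2558, 0.1842, -0.0941] [0.0014, -0.0008, 0.8804] rows 6.579303610565483 5.869343177335376
[0.646, 0.237, 0.2, 180.0, 0.0, -63.5] -> [0.5758, 0.2977, 0.0061] [0.0014, -0.0008, 0.8804] rows 12.964692668937431 5.869343177335376
[0.646, 0.237, 0.031, 180.0, 0.0, -63.5] -> [0.5758, 0.2974, 0.1751] [0.0014, -0.0008, 0.8804] rows 13.426129896585985 5.869343177335376
spool [0.675 0.115 0.   ]
jar [ 0.675 -0.003  0.   ]
die [ 0.641 -0.258  0.   ]
mach [0.589 0.486 0.   ]
mach2 [0.618 0.45  0.   ]
grn [0.391 0.468 0.   ]
turqlid [ 0.372 -0.086  0.   ]
```

Call:
step_arm(increments=[[[0.0,0.0,-0.05],[0,0,0],0],[[0.05,0.035,-0.075],[0,0,0.15],0],[[0.09,0.065,-0.094],[0,0,0.3],0],[[0.13,0.095,-0.094],[0,0,0.45],0],[[0.17,0.12,-0.094],[0,0,0.6],0],[[0.21,0.15,-0.094],[0,0,0.75],0],[[0.256,0.184,-0.094],[0,0,0.88],0],[[0.295,0.2,-0.094],[0,0,0.88],0],[[0.34,0.216,-0.08],[0,0,0.88],0],[[0.385,0.232,-0.06],[0,0,0.88],0]], force=40)

```text
time_s: 1.1
tcp_pos: [0.4648, 0.3511, 0.2729]
eef_rot: [-179.9, 0.1, -63.5]
contact_force: [0.2, 1.4, -0.1]
gripper_width: 0.088
```

```bash
python3 mv.py .646 .237 .20 180 0 -63.5 .646 .237 .11 180 0 -63.5
```

```text
t 1.1 pos [0.4648 0.3511 0.2729] rot [-1.7985e+02  7.0000e-02 -6.3460e+01] w 0.088 F [ 0.15  1.45 -0.05] q [ 56.3   9.7  -5.4   0.  -74.7 -29.8]
[0.646, 0.237, 0.2, 180.0, 0.0, -63.5] -> [0.1832, -0.1109, 0.0729] [-0.0026, 0.0012, 0.0007] rows 4.524398744584743 0.01965253729731157
[0.646, 0.237, 0.11, 180.0, 0.0, -63.5] -> [0.1833, -0.1107, 0.1629] [-0.0026, 0.0012, 0.0007] rows 5.381070153789113 0.01965253729731157
```

Call:
step_arm(increments=[[[0.043,-0.026,0.016],[0,0,0],0],[[0.086,-0.053,0.033],[0,0,0],0],[[0.129,-0.079,0.05],[0,0,0],0],[[0.172,-0.105,0.066],[0,0,0],0],[[0.172,-0.105,0.1],[0,0,0],0],[[0.172,-0.105,0.13],[0,0,0],0],[[0.172,-0.105,0.13],[0,0,0],0],[[0.172,-0.105,0.13],[0,0,0],0]])

```text
time_s: 1.9
tcp_pos: [0.6339, 0.2452, 0.142]
eef_rot: [179.9, -0.0, -63.5]
contact_force: [0.7, 0.6, 0.8]
gripper_width: 0.0875
```

```bash
cat > weigh.py <<'E'
import sys,numpy as np
from plant import r
F=[];T=[]
for i in range(int(sys.argv[1])):
    r.capture("top"); s=r.get_state(); F.append(s["contact_force"]); T.append(s["joint_torque"])
F=np.array(F);T=np.array(T)
print("F",F.mean(0).round(3),"std",F.std(0).round(3),"tau",T.mean(0).round(3),"std",T.std(0).round(3))
E
python3 mv.py .646 .237 .031 180 0 -63.5; python3 weigh.py 10;python3 - <<'E'
from plant import r; import cv2
c=r.capture("scene"); cv2.imwrite("pics/s1.png",c["color"][:,:,::-1])
E
```

```text
t 1.9 pos [0.6339 0.2452 0.142 ] rot [ 1.7994e+02 -5.0000e-02 -6.3450e+01] w 0.0875 F [0.69 0.61 0.78] q [ 37.6  23.5  -3.6   0.  -63.  -11. ]
[0.646, 0.237, 0.031, 180.0, 0.0, -63.5] -> [0.0126, -0.0072, 0.111] [0.0011, -0.0008, 0.0008] rows 2.2388925833992124 0.010519822558706335
F [-0.07  -0.163  0.004] std [0.795 0.481 0.485] tau [-1.1200e-01 -5.9807e+01  2.7590e+01  6.5910e+00  1.3000e-02 -1.0000e-03] std [0.166 0.913 0.464 0.107 0.011 0.001]
```

View pics/s1.png

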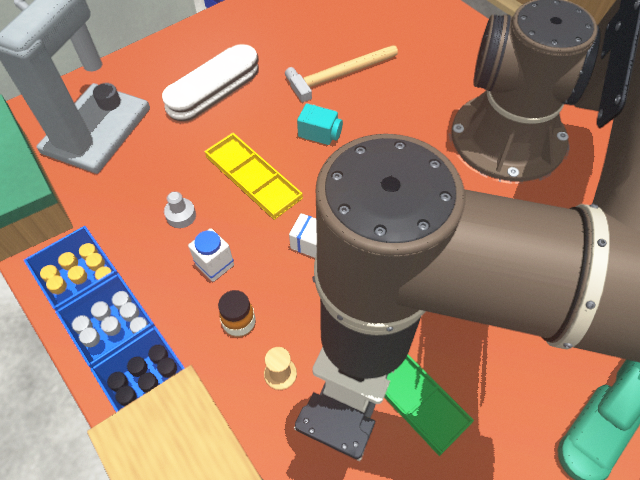

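Call:
step_arm(increments=[[[0.0126,-0.0072,0.0],[0,0,0],0],[[0.0126,-0.0072,0.04],[0,0,0],0],[[0.0126,-0.0072,0.075],[0,0,0],0],[[0.0126,-0.0072,0.1],[0,0,0],0],[[0.0126,-0.0072,0.111],[0,0,0],0],[[0.0126,-0.0072,0.111],[0,0,0],0],[[0.0126,-0.0072,0.111],[0,0,0],0.6],[[0.0126,-0.0072,0.111],[0,0,0],1],[[0.0126,-0.0072,0.111],[0,0,0],1],[[0.0126,-0.0072,0.111],[0,0,0],1]], force=40)

```text
time_s: 3.45
tcp_pos: [0.6465, 0.2377, 0.032]
eef_rot: [-179.9, 0.0, -63.5]
contact_force: [0.6, 0.4, -0.2]
gripper_width: 0.0612
```

```bash
python3 mv.py .53 .255 .12 180 0 -87.5
```

```text
t 3.45 pos [0.6465 0.2377 0.032 ] rot [-1.799e+02  1.000e-02 -6.346e+01] w 0.0612 F [ 0.6   0.41 -0.25] q [ 36.4  29.9  -8.9   0.  -51.1  -9.8]
[0.53, 0.255, 0.12, 180.0, 0.0, -87.5] -> [-0.0676, 0.0963, -0.0881] [-0.0016, 0.0006, 0.4195] rows 2.939731960570555 2.796689868795291
```

Call:
step_arm(increments=[[[0,0,0],[0,0,0],1],[[0,0,0],[0,0,0],1],[[0,0,0],[0,0,0],1],[[0,0,0],[0,0,0],1],[[0,0,-0.03],[0,0,0],1],[[0,0,-0.06],[0,0,0],1],[[0,0,-0.088],[0,0,0],1],[[0,0,-0.088],[0,0,0],1],[[0,0,-0.088],[0,0,0],1]])

```text
time_s: 4.35
tcp_pos: [0.6455, 0.2374, 0.1183]
eef_rot: [180.0, 0.0, -63.5]
contact_force: [-0.4, 0.0, -5.1]
gripper_width: 0.052
```

```bash
python3 weigh.py 20; python3 mv.py .53 .255 .12 180 0 -87.5
```

```text
F [-0.052 -0.019 -4.382] std [0.496 0.329 0.605] tau [ 3.0000e-03 -6.5230e+01  2.8942e+01  7.1900e+00  2.5000e-02 -1.0000e-03] std [0.011 0.627 0.321 0.079 0.018 0.001]
t 5.35 pos [0.646  0.2373 0.1189] rot [-180.      0.    -63.47] w 0.0519 F [ 0.35  0.7  -4.56] q [ 36.4  25.2  -4.   -0.  -60.8  -9.8]
[0.53, 0.255, 0.12, 180.0, 0.0, -87.5] -> [-0.0676, 0.0959, -0.0011] [-0.0001, 0.0, 0.4193] rows 2.3467236735499983 2.7953334128309075
```

```bash
python3 mv.py .527 .325 .09 180 0 -87.5
```

```text
t 5.35 pos [0.646  0.2373 0.1189] rot [-180.      0.    -63.47] w 0.0519 F [ 0.35  0.7  -4.56] q [ 36.4  25.2  -4.   -0.  -60.8  -9.8]
[0.527, 0.325, 0.09, 180.0, 0.0, -87.5] -> [-0.1316, 0.0673, 0.0289] [-0.0001, 0.0, 0.4193] rows 3.012179277533128 2.7953334128309075
```

Call:
step_arm(increments=[[[-0.04,0.02,0],[0,0,0.12],1],[[-0.08,0.04,0],[0,0,0.24],1],[[-0.115,0.06,0],[0,0,0.36],1],[[-0.1316,0.0673,0],[0,0,0.419],1],[[-0.1316,0.0673,0.02],[0,0,0.419],1],[[-0.1316,0.0673,0.04],[0,0,0.419],1],[[-0.1316,0.0673,0.04],[0,0,0.419],1],[[-0.1316,0.0673,0.04],[0,0,0.419],1]])

```text
time_s: 6.15
tcp_pos: [0.5272, 0.3249, 0.0791]
eef_rot: [180.0, -0.0, -87.5]
contact_force: [0.6, 1.8, -3.9]
gripper_width: 0.0518
```

```bash
python3 mv.py .527 .325 .0355 180 0 -87.5; python3 - <<'E'
from plant import r; import cv2
c=r.capture("top"); cv2.imwrite("pics/t2.png",c["color"][:,:,::-1])
E
```

```text
t 6.15 pos [0.5272 0.3249 0.0791] rot [ 1.7999e+02 -4.0000e-02 -8.7470e+01] w 0.0518 F [ 0.59  1.79 -3.9 ] q [ 49.7  21.5 -15.9   0.  -52.7 -47.2]
[0.527, 0.325, 0.0355, 180.0, 0.0, -87.5] -> [-0.0001, 0.0002, 0.0436] [0.0001, -0.0006, 0.0006] rows 0.8720114678145006 0.005696002496878354
```

View pics/t2.png

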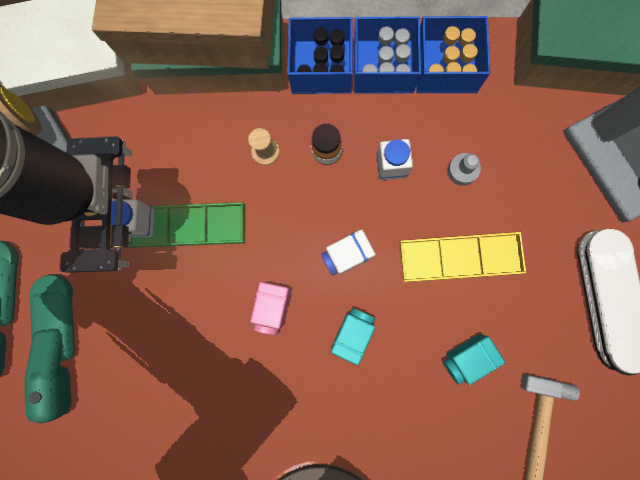

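Call:
step_arm(increments=[[[0,0,0.02],[0,0,0],1],[[0,0,0.034],[0,0,0],1],[[0,0,0.0425],[0,0,0],1],[[0,0,0.0425],[0,0,0],1],[[0,0,0.0425],[0,0,0],1],[[0,0,0.0425],[0,0,0],0],[[0,0,0.0425],[0,0,0],0],[[0,0,0.0425],[0,0,0],0],[[0,0,0.0425],[0,0,0],0],[[0,0,0.0425],[0,0,0],0]])

```text
time_s: 7.2
tcp_pos: [0.5271, 0.3251, 0.0366]
eef_rot: [-180.0, 0.0, -87.5]
contact_force: [-0.1, -0.5, -0.2]
gripper_width: 0.0849
```

```bash
python3 mv.py .527 .325 .15 180 0 -88.9 .647 -.1225 .15 180 0 -88.9
```

```text
t 7.2 pos [0.5271 0.3251 0.0366] rot [-1.7998e+02  2.0000e-02 -8.7480e+01] w 0.0849 F [-0.09 -0.52 -0.17] q [ 49.7  24.2 -18.2   0.  -47.5 -47.2]
[0.527, 0.325, 0.15, 180.0, 0.0, -88.9] -> [0.0001, 0.0001, -0.1134] [-0.0004, 0.0003, 0.0249] rows 2.2680017636677445 0.16603346382916642
[0.647, -0.1225, 0.15, 180.0, 0.0, -88.9] -> [0.4524, -0.1001, -0.1135] [-0.0004, 0.0003, 0.0249] rows 9.540817994281204 0.16603346382916642
```

Call:
step_arm(increments=[[[0,0,-0.05],[0,0,0],0],[[0,0,-0.1],[0,0,0],0],[[0.03,-0.005,-0.13],[0,0,0],0],[[0.08,-0.02,-0.13],[0,0,0.025],0],[[0.13,-0.03,-0.13],[0,0,0.025],0],[[0.18,-0.04,-0.13],[0,0,0.025],0],[[0.23,-0.05,-0.13],[0,0,0.025],0],[[0.28,-0.06,-0.13],[0,0,0.025],0],[[0.33,-0.07,-0.13],[0,0,0.025],0],[[0.38,-0.08,-0.13],[0,0,0.025],0]])

```text
time_s: 8.2
tcp_pos: [0.6219, -0.0452, 0.1667]
eef_rot: [-180.0, 0.0, -88.9]
contact_force: [0.7, 0.9, 0.6]
gripper_width: 0.0879
```

```bash
python3 mv.py .647 -.1225 .15 180 0 -88.9;python3 - <<'E'
from h import *
from plant import r
for n in("scene","top"):
    c=r.capture(n); pickle.dump(c,open(f"cap_{n}1.pkl","wb"))
    cv2.imwrite(f"pics/{n}3.png",c["color"][:,:,::-1])
E
```

```text
t 8.2 pos [ 0.6219 -0.0452  0.1667] rot [-179.97    0.    -88.89] w 0.0879 F [0.71 0.92 0.6 ] q [ 13.8  17.3  -9.4   0.  -63.3 -12.7]
[0.647, -0.1225, 0.15, 180.0, 0.0, -88.9] -> [0.0778, -0.0236, 0.0167] [-0.0006, 0.0001, 0.0001] rows 1.6599626501822262 0.004109609335312651
```

View pics/scene3.png

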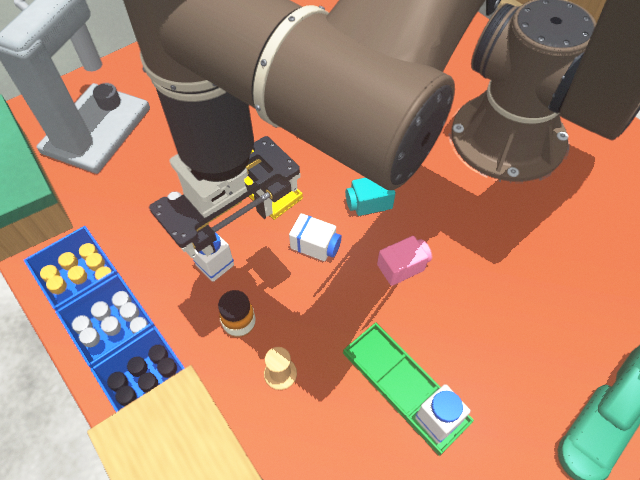

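Call:
step_arm(increments=[[[0.04,-0.012,0],[0,0,0],0],[[0.078,-0.0236,0.01],[0,0,0],0],[[0.078,-0.0236,0.03],[0,0,0],0],[[0.078,-0.0236,0.07],[0,0,0],0],[[0.078,-0.0236,0.105],[0,0,0],0],[[0.078,-0.0236,0.13],[0,0,0],0],[[0.078,-0.0236,0.1355],[0,0,0],0],[[0.078,-0.0236,0.1355],[0,0,0],1],[[0.078,-0.0236,0.1355],[0,0,0],1],[[0.078,-0.0236,0.1355],[0,0,0],1]])

```text
time_s: 9.3
tcp_pos: [0.648, -0.1206, 0.0328]
eef_rot: [-179.8, 0.0, -88.9]
contact_force: [0.1, 0.0, 0.0]
gripper_width: 0.069
```

Call:
step_arm(increments=[[[0,0,0],[0,0,0],1],[[0,0,0],[0,0,0],1],[[0,0,0],[0,0,0],1],[[0,0,0],[0,0,0],1],[[0,0,0],[0,0,0],1],[[0,0,-0.03],[0,0,0],1],[[0,0,-0.06],[0,0,0],1],[[0,0,-0.085],[0,0,0],1],[[0,0,-0.085],[0,0,0],1],[[0,0,-0.085],[0,0,0],1]])

```text
time_s: 10.3
tcp_pos: [0.6466, -0.1205, 0.1157]
eef_rot: [-180.0, 0.0, -88.9]
contact_force: [-0.3, -1.0, -3.4]
gripper_width: 0.0526
```

```bash
python3 weigh.py 20; python3 - <<'E'
import numpy as np
from scipy.spatial.transform import Rotation as R
for n,c,y in (("g",(.530,.255),2.5),("y",(.4764,-.2453),4.6)):
    for k in(-.07,0,.07): print(n,k,(np.array(c)+(R.from_euler("z",y,degrees=True).apply([0,k,0]))[:2]).round(4))
E
python3 mv.py .471 -.315 .09 180 0 -85.4
```

```text
F [ 0.154 -0.085 -3.012] std [0.588 0.387 0.665] tau [ 3.0000e-03 -6.0562e+01  2.7903e+01  6.8570e+00  3.0000e-02  1.0000e-03] std [0.01  0.531 0.269 0.064 0.013 0.   ]
g -0.07 [0.5331 0.1851]
g 0 [0.53  0.255]
g 0.07 [0.5269 0.3249]
y -0.07 [ 0.482  -0.3151]
y 0 [ 0.4764 -0.2453]
y 0.07 [ 0.4708 -0.1755]
t 11.3 pos [ 0.6468 -0.1207  0.1159] rot [-180.      0.    -88.91] w 0.0522 F [ 0.   -0.18 -3.49] q [  6.4  22.7  -8.4  -0.  -58.9  -5.3]
[0.471, -0.315, 0.09, 180.0, 0.0, -85.4] -> [0.1909, 0.1794, 0.0259] [-0.0001, 0.0, -0.0613] rows 5.264901898421279 0.408667210440095
```

```bash
python3 weigh.py 50
```

```text
F [-0.006 -0.036 -2.772] std [0.455 0.599 0.406] tau [ 1.0000e-03 -6.0346e+01  2.7846e+01  6.8450e+00  2.8000e-02  1.0000e-03] std [0.001 0.002 0.001 0.    0.    0.   ]
```

```bash
python3 mv.py .482 -.315 .10 180 0 -85.4
```

```text
t 13.8 pos [ 0.6467 -0.1208  0.1158] rot [180.    -0.   -88.91] w 0.0527 F [-0.61 -0.82 -2.94] q [  6.4  22.7  -8.4   0.  -58.9  -5.3]
[0.482, -0.315, 0.1, 180.0, 0.0, -85.4] -> [0.1911, 0.1684, 0.0158] [0.0, -0.0, -0.0613] rows 5.104014498412009 0.4086666666666667
```

Call:
step_arm(increments=[[[0.03,0.035,0],[0,0,0],1],[[0.07,0.065,0],[0,0,-0.03],1],[[0.105,0.095,0],[0,0,-0.061],1],[[0.14,0.125,0],[0,0,-0.061],1],[[0.17,0.15,0],[0,0,-0.061],1],[[0.191,0.168,0.01],[0,0,-0.061],1],[[0.191,0.168,0.03],[0,0,-0.061],1],[[0.191,0.168,0.045],[0,0,-0.061],1],[[0.191,0.168,0.045],[0,0,-0.061],1],[[0.191,0.168,0.045],[0,0,-0.061],1]])

```text
time_s: 14.8
tcp_pos: [0.4826, -0.315, 0.0711]
eef_rot: [180.0, -0.0, -85.4]
contact_force: [1.1, -0.1, -3.7]
gripper_width: 0.0527
```

```bash
python3 mv.py .482 -.315 .0365 180 0 -85.4; python3 - <<'E'
from plant import r; import cv2
c=r.capture("scene"); cv2.imwrite("pics/s4.png",c["color"][:,:,::-1])
E
```

```text
t 14.8 pos [ 0.4826 -0.315   0.0711] rot [ 1.7998e+02 -1.0000e-02 -8.5400e+01] w 0.0527 F [ 1.07 -0.09 -3.68] q [-13.7  18.4 -21.9   0.  -49.6  18.3]
[0.482, -0.315, 0.0365, 180.0, 0.0, -85.4] -> [-0.0001, 0.0006, 0.0346] [0.0003, -0.0002, 0.0] rows 0.6921069281548914 0.002403700850309326
```

View pics/s4.png

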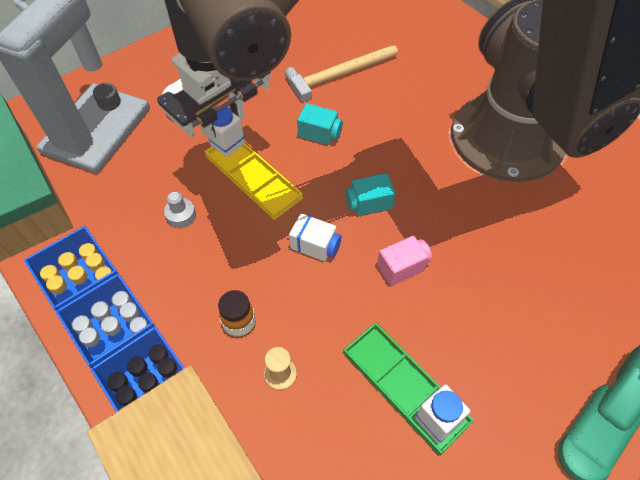

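Call:
step_arm(increments=[[[0,0,0.015],[0,0,0],1],[[0,0,0.027],[0,0,0],1],[[0,0,0.0338],[0,0,0],1],[[0,0,0.0338],[0,0,0],1],[[0,0,0.0338],[0,0,0],1],[[0,0,0.0338],[0,0,0],0],[[0,0,0.0338],[0,0,0],0],[[0,0,0.0338],[0,0,0],0],[[0,0,0.0338],[0,0,0],0],[[0,0,0.0338],[0,0,0],0]])

```text
time_s: 15.85
tcp_pos: [0.4826, -0.315, 0.0373]
eef_rot: [-180.0, -0.0, -85.4]
contact_force: [0.6, 0.2, 0.6]
gripper_width: 0.0853
```

```bash
python3 - <<'E'
from mv import rel
import numpy as np
from scipy.spatial.transform import Rotation as R
from plant import r
s=r.get_state(); print(s["tcp_pos"],s["eef_rot"],s["gripper_width"],s["joints"].round(1))
ax=np.array([np.cos(np.deg2rad(116.9)),np.sin(np.deg2rad(116.9)),0])
g=np.array([.4968,-.0778,.0265])+.045*ax
for a in (0,20):
    R1=R.from_euler("xyz",[180,0,-63.1],degrees=True)*R.from_rotvec([0,np.deg2rad(a),0])
    z=R1.as_matrix()[:,2]; tcp=g+.0188*z
    for lift in(0,.06,.15):
        t=tcp-lift*z
        print(a,lift,t.round(4),R1.as_euler("xyz",degrees=True).round(2),rel(t,R1.as_euler("xyz",degrees=True)))
E
```

```text
[ 0.48260401 -0.3149928   0.03728745] [-1.79974324e+02 -1.21382700e-02 -8.54115370e+01] 0.08530432119604756 [-13.7  20.8 -23.9   0.  -45.3  18.3]
0 0 [ 0.4764 -0.0377  0.0077] [-180.     0.   -63.1] (array([-0.2769, -0.016 ,  0.0295]), array([-4.000e-04, -3.000e-04, -3.894e-01]))
0 0.06 [ 0.4764 -0.0377  0.0677] [-180.     0.   -63.1] (array([-0.2769, -0.0161, -0.0305]), array([-4.000e-04, -3.000e-04, -3.894e-01]))
0 0.15 [ 0.4764 -0.0377  0.1577] [-180.     0.   -63.1] (array([-0.2769, -0.0161, -0.1205]), array([-4.000e-04, -3.000e-04, -3.894e-01]))
20 0 [ 0.4793 -0.0434  0.0088] [180.  -20.  -63.1] (array([-0.271 , -0.0185,  0.0284]), array([ 0.0676,  0.3443, -0.3855]))
20 0.06 [ 0.4701 -0.0251  0.0652] [180.  -20.  -63.1] (array([-0.29  , -0.0107, -0.028 ]), array([ 0.0676,  0.3443, -0.3855]))
20 0.15 [0.4561 0.0023 0.1498] [180.  -20.  -63.1] (array([-0.3184,  0.0009, -0.1126]), array([ 0.0676,  0.3443, -0.3855]))
```

Call:
step_arm(increments=[[[0,0,-0.05],[0,0,0],0],[[0,0,-0.1],[0,0,0],0],[[-0.03,0,-0.12],[0,0,0],0],[[-0.08,0,-0.12],[0,0,0],0],[[-0.13,0,-0.12],[0.02,0.08,-0.09],0],[[-0.18,0,-0.12],[0.03,0.15,-0.18],0],[[-0.23,0,-0.12],[0.045,0.22,-0.26],0],[[-0.28,0,-0.115],[0.06,0.29,-0.34],0],[[-0.318,0.001,-0.1126],[0.0676,0.344,-0.3855],0],[[-0.318,0.001,-0.1126],[0.0676,0.344,-0.3855],0]])

```text
time_s: 16.85
tcp_pos: [0.4564, 0.0096, 0.1499]
eef_rot: [-179.9, -20.1, -62.2]
contact_force: [-0.2, -1.4, 0.5]
gripper_width: 0.0877
```

```bash
python3 mv.py .4561 .0023 .1498 180 -20 -63.1 .4793 -.0434 .0092 180 -20 -63.1; python3 - <<'E'
from h import *
from plant import r
for n in("scene","top"):
    c=r.capture(n); pickle.dump(c,open(f"cap_{n}2.pkl","wb"))
    cv2.imwrite(f"pics/{n}5.png",c["color"][:,:,::-1])
E
```

```text
t 16.85 pos [0.4564 0.0096 0.1499] rot [-179.92  -20.11  -62.21] w 0.0877 F [-0.17 -1.39  0.5 ] q [ 43.3  -0.6 -46.4  24.7 -52.4 -32.2]
[0.4561, 0.0023, 0.1498, 180.0, -20.0, -63.1] -> [0.0059, 0.0037, 0.0023] [-0.0068, -0.0019, 0.0146] rows 0.14668333238647122 0.10811722033669444
[0.4793, -0.0434, 0.0092, 180.0, -20.0, -63.1] -> [0.0057, 0.0047, 0.152] [-0.0068, -0.0019, 0.0146] rows 3.0435886712892066 0.10811722033669444
```

View pics/scene5.png

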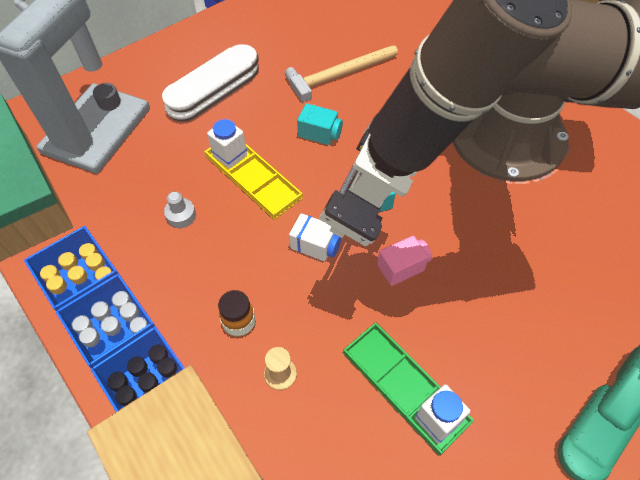

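View pics/top5.png

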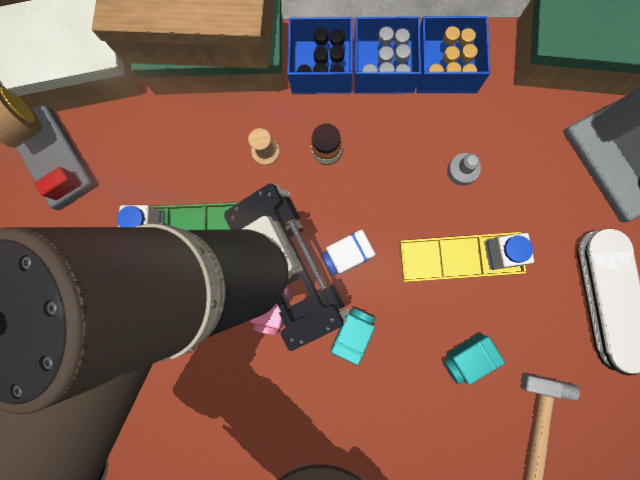

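Call:
step_arm(increments=[[[0.0058,0.0047,0.0],[-0.0068,-0.0019,0.0146],0],[[0.0058,0.0047,0.04],[-0.0068,-0.0019,0.0146],0],[[0.0058,0.0047,0.08],[-0.0068,-0.0019,0.0146],0],[[0.0058,0.0047,0.11],[-0.0068,-0.0019,0.0146],0],[[0.0058,0.0047,0.11],[-0.0068,-0.0019,0.0146],0]])

```text
time_s: 17.45
tcp_pos: [0.4686, -0.0438, 0.0455]
eef_rot: [179.5, -19.9, -64.3]
contact_force: [0.1, -0.6, 0.4]
gripper_width: 0.0875
```

```bash
python3 mv.py .4793 -.0434 .0092 180 -20 -63.1; python3 - <<'E'
from h import *
from plant import r
for n in("scene","top"):
    c=r.capture(n); 
    cv2.imwrite(f"pics/{n}6.png",c["color"][:,:,::-1])
E
```

```text
t 17.45 pos [ 0.4686 -0.0438  0.0455] rot [179.49 -19.88 -64.31] w 0.0875 F [ 0.09 -0.63  0.39] q [ 32.    8.9 -56.6  38.  -33.2 -40.1]
[0.4793, -0.0434, 0.0092, 180.0, -20.0, -63.1] -> [-0.0084, -0.0101, 0.0355] [0.0161, 0.0022, -0.0198] rows 0.7570521778583031 0.17076169229530244
```

View pics/top6.png

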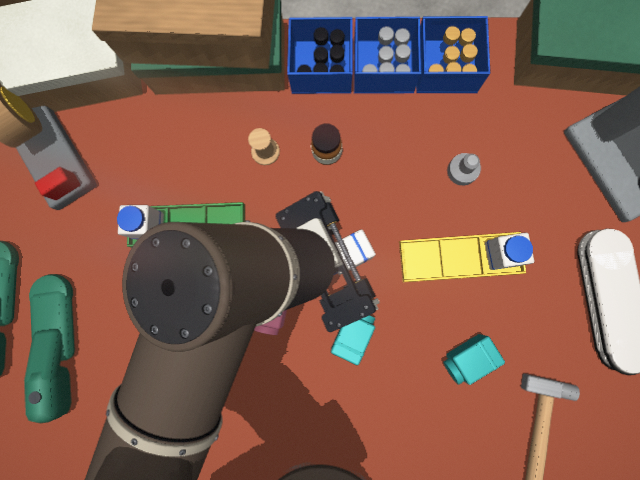

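View pics/scene6.png

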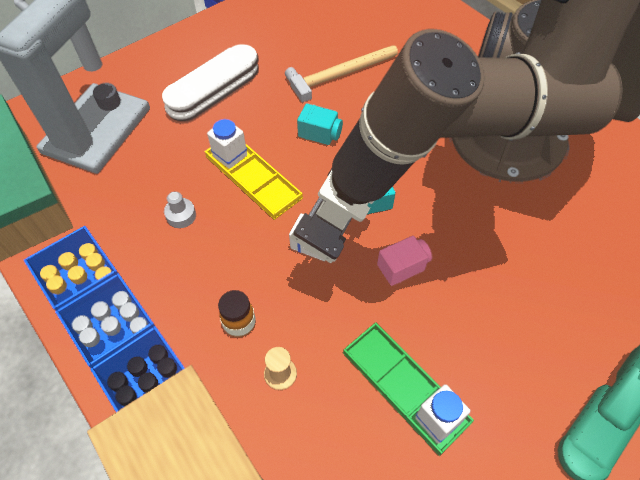

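```bash
cat > kin.py <<'E'
import numpy as np
from scipy.optimize import least_squares
from scipy.spatial.transform import Rotation as R
D=[ # q, pos, rot
([93.454,20.591,.633,-.02,-70.135,-16.505],[.1524,.6570,.2055],[179.9,0,-13.06]),
([37.6,23.5,-3.6,0,-63,-11],[.6339,.2452,.142],[180,0,-63.45]),
([36.4,29.9,-8.9,0,-51.1,-9.8],[.6465,.2377,.032],[180,0,-63.46]),
([36.4,25.2,-4,0,-60.8,-9.8],[.646,.2373,.1189],[180,0,-63.47]),
([49.7,21.5,-15.9,0,-52.7,-47.2],[.5272,.3249,.0791],[180,0,-87.47]),
([49.7,24.2,-18.2,0,-47.5,-47.2],[.5271,.3251,.0366],[180,0,-87.48]),
([6.4,22.7,-8.4,0,-58.9,-5.3],[.6467,-.1208,.1158],[180,0,-88.91]),
([-13.7,18.4,-21.9,0,-49.6,18.3],[.4826,-.315,.0711],[180,0,-85.4]),
([-13.7,20.8,-23.9,0,-45.3,18.3],[.4826,-.315,.0373],[180,0,-85.41]),
([43.3,-.6,-46.4,24.7,-52.4,-32.2],[.4564,.0096,.1499],[-179.92,-20.11,-62.21]),
([32.0,8.9,-56.6,38.,-33.2,-40.1],[.4686,-.0438,.0455],[179.49,-19.88,-64.31])]
def rx(a):return R.from_euler("x",a,degrees=True)
def ry(a):return R.from_euler("y",a,degrees=True)
def rz(a):return R.from_euler("z",a,degrees=True)
def fk(q,p,s=(1,1)):
    a1,d,h0,a2,L1,L2,e,d2,Lt=p
    A=rz(q[0]); P=A.apply([a1,-d,h0])
    A=A*ry(q[1]); P=P+A.apply([a2,0,L1])
    A=A*ry(-q[2]); P=P+A.apply([L2,0,e])
    A=A*rx(s[0]*q[3])*ry(-q[4]); P=P+A.apply([Lt,d2,0])
    # tool z = x-axis of A ; roll about it by j6
    A=A*rx(s[1]*q[5]+0)
    return P,A
def tool(A): # flange frame -> tool frame: z_t = x_A
    return A
if __name__=="__main__":
    best=None
    for s4 in(1,-1):
        def res(p):
            e=[]
            for q,pos,rot in D:
                P,A=fk(q,p,(s4,1)); e+=list((P-pos)*1000)
                e+=list((A.apply([1,0,0])-R.from_euler("xyz",rot,degrees=True).apply([0,0,1]))*300)
            return e+list((np.array(p)-p0)*3)
        p0=np.array([0.1,.19,.4,0,.4,.4,0,0,.25])
        o=least_squares(res,p0); print(s4,o.x.round(4),o.cost); print(np.array(res(o.x))[:-9].reshape(-1,6).round(1))
E
python3 kin.py
```

```text
1 [-0.0843  0.3572 -0.5076  0.0704  0.716   0.441  -0.0126  0.1647 -0.2291] 41020.594453380654
[[ 8.000e-01 -2.600e+00 -9.000e-01  2.000e-01  0.000e+00 -0.000e+00]
 [ 8.000e-01  7.000e-01 -4.100e+00 -4.000e-01 -3.000e-01  0.000e+00]
 [ 6.100e+00  4.400e+00 -1.110e+01  4.000e-01  3.000e-01  0.000e+00]
 [ 1.800e+00  1.300e+00 -5.700e+00  0.000e+00  0.000e+00  0.000e+00]
 [-1.000e+00 -1.900e+00  4.900e+00 -3.000e-01 -4.000e-01  0.000e+00]
 [ 1.300e+00  5.000e-01  2.400e+00  3.000e-01  4.000e-01  0.000e+00]
 [-1.200e+00 -4.000e-01  5.000e-01  0.000e+00 -0.000e+00 -0.000e+00]
 [-7.200e+00  1.100e+00  1.270e+01  5.000e-01 -1.000e-01  0.000e+00]
 [-3.200e+00  1.000e-01  9.400e+00  0.000e+00  0.000e+00 -0.000e+00]
 [-9.500e+00  2.220e+01 -2.600e+00 -1.364e+02  1.447e+02 -1.000e-01]
 [ 6.700e+00 -1.840e+01 -5.600e+00 -1.070e+02  1.716e+02  0.000e+00]]
-1 [-2.000e-04  8.000e-04  2.008e-01  4.000e-04  5.996e-01  4.644e-01
 -4.000e-04 -1.912e-01  3.973e-01] 3.443031639615934
[[ 0.2  0.2  0.2  0.   0.  -0. ]
 [-0.3  0.4 -0.7 -0.4 -0.3  0. ]
 [-0.1  0.3 -0.2  0.4  0.3  0. ]
 [-0.2  0.2  0.1  0.   0.   0. ]
 [-0.4 -0.7 -0.2 -0.3 -0.4  0. ]
 [ 0.6  0.2  0.2  0.3  0.4  0. ]
 [-0.1  0.1  0.5  0.  -0.  -0. ]
 [ 0.6 -0.4  0.6  0.5 -0.1  0. ]
 [-0.5 -0.2 -0.4  0.   0.  -0. ]
 [ 0.  -0.  -0.2 -0.1  0.1 -0.1]
 [ 0.   0.1  0.1  0.2  0.1  0. ]]
```

```bash
cat > ik.py <<'E'
from kin import *
P0=np.array([-2e-4,8e-4,.2008,4e-4,.5996,.4644,-4e-4,-.1912,.3973])
def pre(q): return fk([*q[:5],0],P0,(-1,1))
for s6 in(1,-1):
    Cs=[]
    for q,pos,rot in D:
        A=pre(q)[1]; Cs.append((A*rx(s6*q[5])).inv()*R.from_euler("xyz",rot,degrees=True))
    m=R.concatenate(Cs).mean(); sp=max((m.inv()*c).magnitude() for c in Cs)
    if sp<.05: C=m;S6=s6
def FK(q):
    P,A=pre(q); return P,A*rx(S6*q[5])*C
LO=np.array([-176.03,-82.01,-58.28,-173.87,-174.79,-173.66]);HI=np.array([176.03,121.73,71.71,95.51,-.11,173.66])
def IK(p,Rt,q0):
    def res(q):
        P,A=FK(q); return np.r_[(P-p)*100,(Rt.inv()*A).as_rotvec()*30]
    o=least_squares(res,np.clip(q0,LO+.1,HI-.1),bounds=(LO,HI)); return o.x,np.abs(o.fun).max()
E
cat > chk.py <<'E'
from ik import *
print(S6,C.as_matrix().round(2))
q0=np.array([32.0,8.9,-56.6,38.,-33.2,-40.1])
qd=np.array([20,10,-40,0,-40,-10.])
ax=np.array([np.cos(np.deg2rad(116.9)),np.sin(np.deg2rad(116.9)),0])
for h in (.045,.05):
  for a in(0,5,10,15,20):
    g=np.array([.4968,-.0778,.0265])+h*ax
    Rt=R.from_euler("xyz",[180,0,-63.1],degrees=True)*R.from_rotvec([0,np.deg2rad(a),0])
    tcp=g+.0188*Rt.apply([0,0,1]); q,e=IK(tcp,Rt,qd); print("grasp",h,a,q.round(1),round(e,3))
# upright: tool elev b above horizontal, azimuth az, can at xy, grip height h
rng=np.random.default_rng(0)
for az in(90,116.9,60,30,0):
  for xy in((.5,.05),(.55,.02),(.5,-.05),(.6,0),(.533,.185),(.4708,-.1755)):
    for b in(10,20):
      Rt0=R.from_euler("xyz",[180,0,az-180],degrees=True)
      Rt=Rt0*R.from_rotvec([0,-np.deg2rad(90-b),0])
      g=np.array([*xy,.05]); tcp=g+.0188*Rt.apply([0,0,1])
      best=min((IK(tcp,Rt,qd if k==0 else rng.uniform(LO,HI)) for k in range(6)),key=lambda t:t[1])
      P1=fk([*best[0][:5],0],[*P0[:7],0,0],(-1,1))[0]
      print("up",az,xy,b,best[0].round(1),round(best[1],3),"wrist",P1.round(3))
E
python3 chk.py
```

```text
-1 [[ 0. -0.  1.]
 [-1.  0.  0.]
 [-0. -1. -0.]]
grasp 0.045 0 [ 19.2  15.6 -37.9  -0.  -36.6   7.7] 0.0
grasp 0.045 5 [ 23.2  14.4 -43.7   9.5 -31.9  -4.3] 0.0
grasp 0.045 10 [ 26.2  13.5 -50.   21.7 -28.  -18.6] 0.0
grasp 0.045 15 [ 27.3  12.9 -56.1  36.8 -25.6 -34.4] 0.0
grasp 0.045 20 [ 28.2  13.4 -58.3  45.8 -27.4 -44.1] 0.552
grasp 0.05 0 [ 19.8  15.4 -38.2  -0.  -36.4   7.1] 0.0
grasp 0.05 5 [ 23.9  14.2 -44.    9.5 -31.9  -5.1] 0.0
grasp 0.05 10 [ 26.9  13.3 -50.3  21.7 -28.1 -19.3] 0.0
grasp 0.05 15 [ 28.1  12.8 -56.3  36.5 -25.8 -34.9] 0.0
grasp 0.05 20 [ 29.1  13.3 -58.3  45.1 -27.7 -44.4] 0.568
up 90 (0.5, 0.05) 10 [-24.7  49.2  -4.6 -64.1 -95.9  57.4] 0.0 wrist [ 0.661 -0.305  0.217]
up 90 (0.5, 0.05) 20 [-22.1  42.6  -7.2 -60.6 -88.1  53.3] 0.0 wrist [ 0.653 -0.267  0.287]
up 90 (0.55, 0.02) 10 [-25.3  51.1   3.  -64.3 -98.7  52.4] 0.0 wrist [ 0.701 -0.333  0.231]
up 90 (0.55, 0.02) 20 [-22.8  45.    0.3 -60.  -91.   49.1] 0.0 wrist [ 0.694 -0.293  0.297]
up 90 (0.5, -0.05) 10 [ -31.5   51.4    2.1  -59.1 -101.8   55.3] 0.0 wrist [ 0.657 -0.404  0.223]
up 90 (0.5, -0.05
[... 4663 characters left out ...]

up 0 (0.5, -0.05) 20 [ -62.1   56.8  -58.3 -119.2  -81.2  111.6] 2.234 wrist [ 0.142 -0.27   0.108]
up 0 (0.6, 0) 10 [ -39.    70.6  -58.  -138.8 -110.1  114.7] 0.0 wrist [ 0.213 -0.174  0.037]
up 0 (0.6, 0) 20 [ -39.7   50.5  -58.3 -141.6  -84.3  101.8] 0.743 wrist [ 0.24  -0.2    0.142]
up 0 (0.533, 0.185) 10 [ -12.7   95.2  -58.3 -144.2 -145.5  120.9] 3.906 wrist [ 0.177 -0.041 -0.061]
up 0 (0.533, 0.185) 20 [ -15.3   25.6  -58.3 -151.5  -54.    81.7] 5.748 wrist [ 0.297 -0.082  0.279]
up 0 (0.4708, -0.1755) 10 [ -76.1   61.2  -48.8 -106.4  -85.3  109.5] 0.0 wrist [ 0.087 -0.356  0.053]
up 0 (0.4708, -0.1755) 20 [ -73.2   44.7  -50.2 -108.4  -71.5   94.9] 0.0 wrist [ 0.109 -0.366  0.164]
```

```bash
cat > g.py <<'E'
from mv import rel
from ik import *
from plant import r
s=r.get_state()
ax=np.array([np.cos(np.deg2rad(116.9)),np.sin(np.deg2rad(116.9)),0])
g=np.array([.4968,-.0778,.0265])+.048*ax
Rt=R.from_euler("xyz",[180,0,-63.1],degrees=True)*R.from_rotvec([0,np.deg2rad(12),0])
z=Rt.apply([0,0,1])
for lift in(.06,.03,0):
    t=g+(.0188-lift)*z; d,w=rel(t,Rt.as_euler("xyz",degrees=True),s); print(lift,t.round(4),Rt.as_euler("xyz",degrees=True).round(1),d.tolist(),w.tolist(),IK(t,Rt,s["joints"])[0].round(1))
E
python3 g.py
```

```text
0.06 [ 0.4712 -0.0274  0.0668] [180.  -12.  -63.1] [-0.0055, -0.0061, -0.0213] [0.0088, -0.1377, -0.0201] [ 30.6   7.1 -47.3  19.7 -38.  -19.5]
0.03 [ 0.474  -0.0329  0.0375] [180.  -12.  -63.1] [-0.0097, -0.0063, 0.0084] [0.0088, -0.1377, -0.0201] [ 29.2  10.  -49.9  22.7 -32.6 -21.7]
0 [ 0.4769 -0.0385  0.0081] [180.  -12.  -63.1] [-0.0138, -0.0066, 0.0381] [0.0088, -0.1377, -0.0201] [ 27.3  13.1 -52.7  27.4 -26.9 -25.2]
```

Call:
step_arm(increments=[[[-0.0055,-0.0061,-0.0213],[0.009,-0.07,-0.02],0],[[-0.0055,-0.0061,-0.0213],[0.0088,-0.1377,-0.0201],0],[[-0.0055,-0.0061,-0.0213],[0.0088,-0.1377,-0.0201],0],[[-0.0076,-0.0062,-0.006],[0.0088,-0.1377,-0.0201],0],[[-0.0097,-0.0063,0.0084],[0.0088,-0.1377,-0.0201],0],[[-0.0097,-0.0063,0.0084],[0.0088,-0.1377,-0.0201],0]])

```text
time_s: 18.15
tcp_pos: [0.4733, -0.031, 0.0367]
eef_rot: [180.0, -12.0, -62.9]
contact_force: [-0.3, -0.6, 0.1]
gripper_width: 0.0878
```

```bash
python3 g.py; python3 mv.py; python3 - <<'E'
from h import *
from plant import r
for n in("scene","top"):
    c=r.capture(n); 
    cv2.imwrite(f"pics/{n}7.png",c["color"][:,:,::-1][150:350,220:480].repeat(3,0).repeat(3,1))
E
```

```text
0.06 [ 0.4712 -0.0274  0.0668] [180.  -12.  -63.1] [0.0022, 0.0002, -0.0303] [-0.0005, -0.0004, 0.0041] [ 30.6   7.1 -47.3  19.7 -38.  -19.5]
0.03 [ 0.474  -0.0329  0.0375] [180.  -12.  -63.1] [0.0022, 0.0002, -0.0003] [-0.0005, -0.0004, 0.0041] [ 29.2  10.  -49.9  22.7 -32.6 -21.7]
0 [ 0.4769 -0.0385  0.0081] [180.  -12.  -63.1] [0.0022, 0.0002, 0.0297] [-0.0005, -0.0004, 0.0041] [ 27.3  13.1 -52.7  27.4 -26.9 -25.2]
t 18.15 pos [ 0.4733 -0.031   0.0367] rot [179.98 -12.02 -62.86] w 0.0878 F [-0.34 -0.6   0.09] q [ 29.4  10.1 -50.1  22.8 -32.4 -21.9]
```

View pics/top7.png

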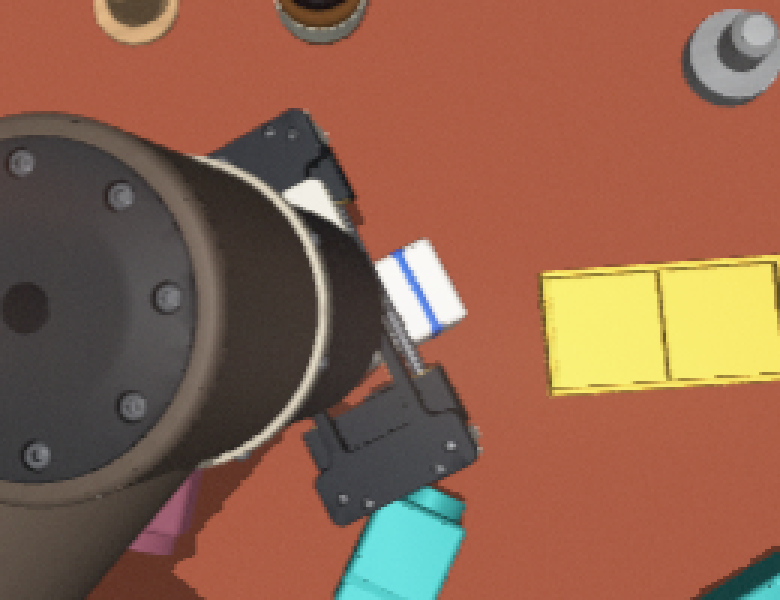

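Call:
step_arm(increments=[[[0.0022,0.0002,0.012],[0,0,0.004],0],[[0.0022,0.0002,0.022],[0,0,0.004],0],[[0.0022,0.0002,0.0285],[0,0,0.004],0],[[0.0022,0.0002,0.0285],[0,0,0.004],0],[[0.0022,0.0002,0.0285],[0,0,0.004],1],[[0.0022,0.0002,0.0285],[0,0,0.004],1],[[0.0022,0.0002,0.0285],[0,0,0.004],1],[[0.0022,0.0002,0.0285],[0,0,0.004],1],[[0.0022,0.0002,0.0285],[0,0,0.004],1],[[0.0022,0.0002,0.0285],[0,0,0.004],1]], force=50)

```text
time_s: 19.25
tcp_pos: [0.477, -0.0379, 0.0096]
eef_rot: [-179.9, -12.0, -63.0]
contact_force: [-4.8, 1.2, 5.6]
gripper_width: 0.0517
```

Call:
step_arm(increments=[[[0,0,0],[0,0,0],1],[[0,0,0],[0,0,0],1],[[0,0,0],[0,0,0],1]])

```text
time_s: 19.55
tcp_pos: [0.477, -0.0379, 0.0096]
eef_rot: [-179.9, -12.0, -63.0]
contact_force: [-4.0, 0.9, 6.1]
gripper_width: 0.0516
```

```bash
cat > up.py <<'E'
from mv import rel
from ik import *
from plant import r
s=r.get_state(); print(s["tcp_pos"].round(4),s["eef_rot"].round(2),s["gripper_width"],s["contact_force"].round(2),s["time_s"])
R0=R.from_euler("xyz",s["eef_rot"],degrees=True)
# world path: lift straight to .16, move, then rotate
q=s["joints"].copy(); print(q.round(1))
def go(p,Rt):
    global q
    q2,e=IK(np.array(p),Rt,q); d,w=rel(p,Rt.as_euler("xyz",degrees=True),s); print(np.round(p,3),d.tolist(),w.tolist(),q2.round(1),"dq",np.abs(q2-q).max().round(1),round(e,4)); q=q2
p0=s["tcp_pos"]
go(p0+[0,0,.05],R0); go(p0+[0,0,.1],R0); go(p0+[0.01,0,.15],R0)
Rup=R.from_euler("xyz",[180,0,-90],degrees=True)*R.from_rotvec([0,-np.deg2rad(70),0])
rv=(R0.inv()*Rup)
tot=rv.as_rotvec()
gA=p0+[0.01,0,.15]-.0188*R0.apply([0,0,1])
gB=np.array([.51,.05,.16])
for k in np.linspace(0.1,1,10):
    Rt=R0*R.from_rotvec(tot*k); g=gA+(gB-gA)*k
    go(g+.0188*Rt.apply([0,0,1]),Rt)
E
python3 up.py
```

```text
[ 0.477  -0.0379  0.0096] [-179.94  -11.98  -63.04] 0.051603048362681134 [-4.05  0.85  6.11] 19.55
[ 27.4  13.  -52.6  27.1 -27.1 -25. ]
[ 0.477 -0.038  0.06 ] [0.0104, -0.0, -0.0489] [0.0, 0.0, 0.0] [ 28.7   8.2 -47.5  20.5 -36.4 -18.5] dq 9.3 0.0
[ 0.477 -0.038  0.11 ] [0.0208, -0.0001, -0.0978] [0.0, 0.0, 0.0] [ 29.2   4.  -42.8  17.1 -44.9 -14.6] dq 8.5 0.0
[ 0.487 -0.038  0.16 ] [0.0356, -0.0091, -0.1458] [0.0, 0.0, 0.0] [ 28.8   1.6 -37.1  15.1 -52.6 -11.2] dq 7.7 0.0
[ 0.489 -0.027  0.157] [0.0263, -0.0156, -0.1455] [0.0248, -0.1402, 0.0449] [ 23.3   2.9 -30.9   4.8 -54.3  -1.5] dq 10.4 0.0
[ 0.491 -0.016  0.156] [0.0172, -0.0223, -0.1457] [0.0495, -0.2804, 0.0898] [ 17.2   4.8 -25.   -5.3 -57.4   7.8] dq 10.1 0.0
[ 0.493 -0.005  0.154] [0.0081, -0.029, -0.1462] [0.0743, -0.4207, 0.1346] [ 10.8   7.2 -19.7 -14.8 -61.5  15.9] dq 9.4 0.0
[0.495 0.006 0.153] [-0.0007, -0.0359, -0.147] [0.0991, -0.5609, 0.1795] [  4.5  10.  -15.3 -23.3 -66.2  22.7] dq 8.6 0.0
[0.497 0.017 0.153] [-0.0093, -0.0428, -0.1481] [0.1239, -0.7011, 0.2244] [ -1.5  13.2 -11.8 -31.1 -71.2  28.1] dq 7.7 0.0
[0.499 0.028 0.152] [-0.0177, -0.0497, -0.1496] [0.1486, -0.8413, 0.2693] [ -6.8  16.6  -9.1 -38.1 -76.1  32.4] dq 7.0 0.0
[0.502 0.038 0.152] [-0.0257, -0.0566, -0.1512] [0.1734, -0.9815, 0.3142] [-11.5  20.3  -7.2 -44.4 -80.9  35.7] dq 6.4 0.0
[0.504 0.048 0.153] [-0.0333, -0.0636, -0.1531] [0.1982, -1.1217, 0.3591] [-15.6  24.1  -6.  -50.3 -85.5  38.5] dq 5.9 0.0
[0.507 0.058 0.153] [-0.0406, -0.0705, -0.1551] [0.2229, -1.262, 0.4039] [-19.   28.2  -5.4 -55.8 -89.8  40.7] dq 5.5 0.0
[0.51  0.068 0.154] [-0.0475, -0.0774, -0.1572] [0.2477, -1.4022, 0.4488] [-21.9  32.5  -5.2 -60.9 -93.9  42.7] dq 5.1 0.0
```

Call:
step_arm(increments=[[[0.005,0,-0.024],[0,0,0],1],[[0.0104,0,-0.049],[0,0,0],1],[[0.016,0,-0.073],[0,0,0],1],[[0.0208,0,-0.098],[0,0,0],1],[[0.0356,-0.0091,-0.1458],[0,0,0],1],[[0.0356,-0.0091,-0.1458],[0,0,0],1],[[0.0356,-0.0091,-0.1458],[0,0,0],1],[[0.0356,-0.0091,-0.1458],[0,0,0],1]])

```text
time_s: 20.35
tcp_pos: [0.4864, -0.0379, 0.1583]
eef_rot: [-180.0, -11.9, -63.0]
contact_force: [0.3, 0.1, -3.4]
gripper_width: 0.0518
```

```bash
python3 weigh.py 35; python3 up.py
```

```text
F [ 0.183 -0.067 -3.12 ] std [0.488 0.435 0.409] tau [-1.0000e-03 -2.9370e+01  2.6784e+01  6.8230e+00 -1.6000e-01 -8.0000e-03] std [0.008 0.164 0.091 0.016 0.005 0.001]
[ 0.4876 -0.0375  0.1596] [-179.88  -11.96  -63.03] 0.05160127068355941 [ 0.14  0.5  -3.08] 22.1
[ 28.8   1.7 -37.   15.1 -52.5 -11.2]
[ 0.488 -0.037  0.21 ] [0.0104, -0.0001, -0.0489] [-0.0, 0.0, 0.0] [ 28.9  -1.  -32.2  13.9 -59.8  -9.1] dq 7.3 0.0
[ 0.488 -0.037  0.26 ] [0.0207, -0.0002, -0.0978] [-0.0, 0.0, 0.0] [ 29.   -3.  -27.2  13.  -66.7  -7.3] dq 6.9 0.0
[ 0.498 -0.037  0.31 ] [0.0355, -0.0092, -0.1458] [-0.0, 0.0, 0.0] [ 28.4  -3.3 -20.9  12.5 -73.   -5.2] dq 6.3 0.0
[ 0.498 -0.027  0.292] [0.0227, -0.0148, -0.1309] [0.0247, -0.1402, 0.045] [ 22.9  -1.6 -17.    4.  -72.5   0.6] dq 8.5 0.0
[ 0.499 -0.016  0.276] [0.01, -0.0205, -0.1165] [0.0494, -0.2803, 0.09] [ 16.9   0.6 -13.5  -4.7 -73.    6.6] dq 8.8 0.0
[ 0.5   -0.005  0.259] [-0.0026, -0.0262, -0.1024] [0.0741, -0.4205, 0.135] [ 10.7   3.2 -10.5 -13.5 -74.4  12.5] dq 8.7 0.0
[0.501 0.006 0.243] [-0.0149, -0.0321, -0.0886] [0.0988, -0.5606, 0.1799] [  4.6   6.2  -8.  -21.9 -76.4  18. ] dq 8.4 0.0
[0.502 0.017 0.228] [-0.0271, -0.038, -0.0752] [0.1235, -0.7008, 0.2249] [ -1.2   9.5  -6.2 -29.9 -79.   23.1] dq 8.0 0.0
[0.503 0.028 0.212] [-0.039, -0.0439, -0.062] [0.1482, -0.8409, 0.2699] [ -6.6  13.3  -5.1 -37.3 -81.8  27.7] dq 7.4 0.0
[0.505 0.038 0.197] [-0.0505, -0.0499, -0.0491] [0.1729, -0.9811, 0.3149] [-11.3  17.5  -4.6 -44.  -84.7  31.8] dq 6.8 0.0
[0.506 0.048 0.183] [-0.0617, -0.0558, -0.0364] [0.1976, -1.1212, 0.3599] [-15.5  22.   -4.5 -50.2 -87.7  35.7] dq 6.2 0.0
[0.508 0.058 0.168] [-0.0726, -0.0618, -0.0238] [0.2223, -1.2614, 0.4049] [-19.   27.1  -4.8 -55.8 -90.7  39.2] dq 5.6 0.0
[0.51  0.068 0.154] [-0.083, -0.0677, -0.0112] [0.247, -1.4015, 0.4499] [-21.9  32.5  -5.2 -60.9 -93.9  42.7] dq 5.5 0.0
```

Call:
step_arm(increments=[[[-0.0083,-0.0068,-0.01],[0.0247,-0.1402,0.045],1],[[-0.0166,-0.0135,-0.02],[0.0494,-0.2803,0.09],1],[[-0.0249,-0.0203,-0.03],[0.0741,-0.4205,0.135],1],[[-0.0332,-0.0271,-0.035],[0.0988,-0.5606,0.18],1],[[-0.0415,-0.0338,-0.035],[0.1235,-0.7008,0.225],1],[[-0.0498,-0.0406,-0.035],[0.1482,-0.8409,0.27],1],[[-0.0581,-0.0474,-0.03],[0.1729,-0.9811,0.315],1],[[-0.0664,-0.0542,-0.02],[0.1976,-1.1212,0.36],1],[[-0.075,-0.061,-0.0112],[0.2223,-1.2614,0.405],1],[[-0.083,-0.0677,-0.0112],[0.247,-1.4015,0.45],1]])

```text
time_s: 23.1
tcp_pos: [0.511, 0.0664, 0.1524]
eef_rot: [179.9, 70.2, -90.3]
contact_force: [-0.4, 0.6, -3.6]
gripper_width: 0.0517
```

```bash
cat > dn.py <<'E'
from mv import rel
from ik import *
from plant import r
import cv2
s=r.get_state(); print(s["tcp_pos"].round(4),s["eef_rot"].round(2),s["gripper_width"],s["contact_force"].round(2),s["time_s"],s["joints"].round(1))
Rup=R.from_euler("xyz",[180,0,-90],degrees=True)*R.from_rotvec([0,-np.deg2rad(70),0])
print("target rpy",Rup.as_euler("xyz",degrees=True))
for z in(.16,.10,.075,.065,.06,.056,.052):
    t=np.array([.51,.05,z])+.0188*Rup.apply([0,0,1]); d,w=rel(t,Rup.as_euler("xyz",degrees=True),s); print(z,t.round(4),d.tolist(),w.tolist(),IK(t,Rup,s["joints"])[0].round(1))
for n in("scene","top"):
    c=r.capture(n); cv2.imwrite(f"pics/{n}8.png",c["color"][:,:,::-1])
E
python3 dn.py
```

```text
[0.511  0.0664 0.1524] [179.91  70.2  -90.27] 0.05168550740908264 [-0.45  0.63 -3.6 ] 23.1 [-22.2  32.8  -5.1 -61.  -94.   42.8]
target rpy [180.  70. -90.]
0.16 [0.51   0.0677 0.1536] [-0.0015, 0.001, 0.0008] [-0.0028, 0.0036, -0.0016] [-21.9  32.5  -5.2 -60.9 -93.9  42.7]
0.1 [0.51   0.0677 0.0936] [0.0549, 0.001, 0.0212] [-0.0028, 0.0036, -0.0016] [-21.8  38.1  -6.  -60.8 -90.7  48.2]
0.075 [0.51   0.0677 0.0686] [0.0784, 0.001, 0.0296] [-0.0028, 0.0036, -0.0016] [-21.8  40.5  -6.1 -60.7 -89.5  50.3]
0.065 [0.51   0.0677 0.0586] [0.0879, 0.0009, 0.033] [-0.0028, 0.0036, -0.0016] [-21.8  41.4  -6.1 -60.8 -89.   51.2]
0.06 [0.51   0.0677 0.0536] [0.0926, 0.0009, 0.0347] [-0.0028, 0.0036, -0.0016] [-21.8  41.9  -6.1 -60.8 -88.8  51.6]
0.056 [0.51   0.0677 0.0496] [0.0963, 0.0009, 0.0361] [-0.0028, 0.0036, -0.0016] [-21.8  42.3  -6.1 -60.8 -88.6  52. ]
0.052 [0.51   0.0677 0.0456] [0.1001, 0.0009, 0.0374] [-0.0028, 0.0036, -0.0016] [-21.8  42.7  -6.1 -60.8 -88.4  52.3]
```

View pics/scene8.png

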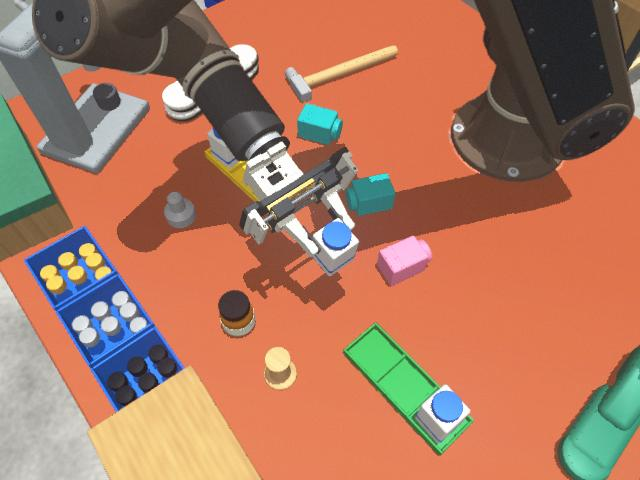

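View pics/top8.png

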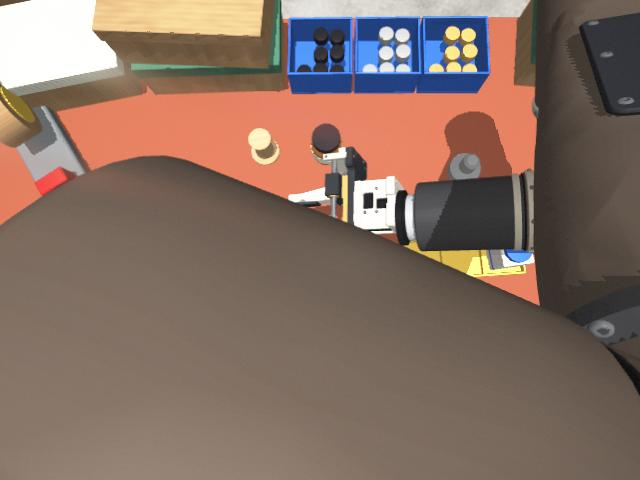

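```bash
sed -i 's/\[.51,.05,z\]/[.52,.07,z]/' dn.py; python3 dn.py
```

```text
[0.5084 0.0665 0.1473] [177.52  70.35 -92.61] 0.05163138735796527 [-0.18 -0.55 -3.67] 23.2 [-22.2  33.3  -5.4 -60.9 -93.9  42.7]
target rpy [180.  70. -90.]
0.16 [0.52   0.0877 0.1536] [-0.0132, -0.0114, 0.0178] [0.0004, 0.0065, -0.0153] [-20.   32.4  -5.2 -62.1 -92.7  41.8]
0.1 [0.52   0.0877 0.0936] [0.0433, -0.0123, 0.038] [0.0004, 0.0065, -0.0153] [-20.   38.   -5.9 -62.  -89.7  47.4]
0.075 [0.52   0.0877 0.0686] [0.0668, -0.0126, 0.0464] [0.0004, 0.0065, -0.0153] [-20.   40.4  -6.  -62.  -88.5  49.6]
0.065 [0.52   0.0877 0.0586] [0.0763, -0.0128, 0.0498] [0.0004, 0.0065, -0.0153] [-20.   41.3  -6.  -62.1 -88.1  50.4]
0.06 [0.52   0.0877 0.0536] [0.081, -0.0128, 0.0514] [0.0004, 0.0065, -0.0153] [-20.   41.8  -6.  -62.1 -87.8  50.9]
0.056 [0.52   0.0877 0.0496] [0.0847, -0.0129, 0.0528] [0.0004, 0.0065, -0.0153] [-20.   42.2  -6.  -62.1 -87.7  51.2]
0.052 [0.52   0.0877 0.0456] [0.0885, -0.013, 0.0541] [0.0004, 0.0065, -0.0153] [-20.   42.6  -6.  -62.1 -87.5  51.5]
```

Call:
step_arm(increments=[[[0.01,-0.006,0.02],[0,0,0],1],[[0.0433,-0.0123,0.038],[0,0.0065,-0.0153],1],[[0.0433,-0.0123,0.038],[0,0.0065,-0.0153],1],[[0.0433,-0.0123,0.038],[0,0.0065,-0.0153],1],[[0.0433,-0.0123,0.038],[0,0.0065,-0.0153],1]])

```text
time_s: 23.8
tcp_pos: [0.523, 0.0883, 0.1024]
eef_rot: [-176.9, 69.4, -86.7]
contact_force: [-0.5, 0.4, -2.9]
gripper_width: 0.0516
```

```bash
python3 dn.py
```

```text
[0.523  0.0883 0.1024] [-176.88   69.42  -86.67] 0.05155718097199476 [-0.45  0.37 -2.86] 23.8 [-19.8  36.9  -5.7 -61.8 -89.8  47.3]
target rpy [180.  70. -90.]
0.16 [0.52   0.0877 0.1536] [-0.0477, 0.002, -0.0186] [-0.0, -0.0096, 0.0204] [-20.   32.4  -5.2 -62.1 -92.7  41.8]
0.1 [0.52   0.0877 0.0936] [0.0085, 0.0032, 0.0025] [-0.0, -0.0096, 0.0204] [-20.   38.   -5.9 -62.  -89.7  47.4]
0.075 [0.52   0.0877 0.0686] [0.0319, 0.0037, 0.0112] [-0.0, -0.0096, 0.0204] [-20.   40.4  -6.  -62.  -88.5  49.6]
0.065 [0.52   0.0877 0.0586] [0.0412, 0.0039, 0.0148] [-0.0, -0.0096, 0.0204] [-20.   41.3  -6.  -62.1 -88.1  50.4]
0.06 [0.52   0.0877 0.0536] [0.0459, 0.004, 0.0165] [-0.0, -0.0096, 0.0204] [-20.   41.8  -6.  -62.1 -87.8  50.9]
0.056 [0.52   0.0877 0.0496] [0.0496, 0.004, 0.0179] [-0.0, -0.0096, 0.0204] [-20.   42.2  -6.  -62.1 -87.7  51.2]
0.052 [0.52   0.0877 0.0456] [0.0534, 0.0041, 0.0193] [-0.0, -0.0096, 0.0204] [-20.   42.6  -6.  -62.1 -87.5  51.5]
```

View pics/scene8.png

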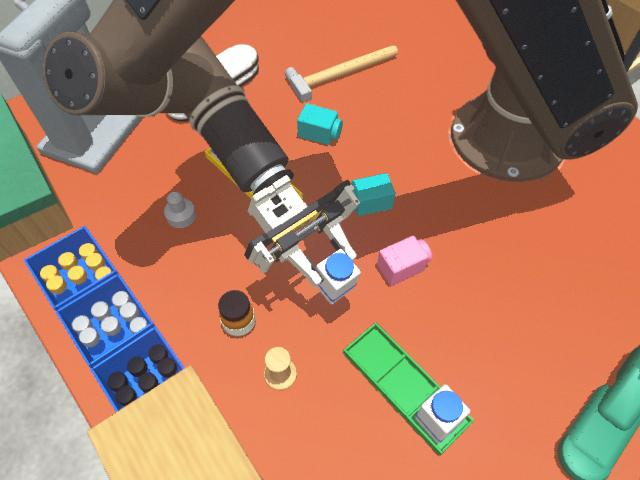

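```bash
python3 mv.py; python3 weigh.py 6; python3 dn.py | sed -n '1p;3,10p'
```

```text
t 23.9 pos [0.523  0.0882 0.1019] rot [-177.     69.47  -86.85] w 0.0517 F [-0.74 -1.18 -3.09] q [-19.8  36.9  -5.7 -61.8 -89.8  47.3]
F [ 0.399 -0.181 -3.098] std [0.46  0.377 0.622] tau [ 1.3000e-01 -6.8919e+01  1.7860e+01 -1.7300e-01 -3.0700e+00  2.8000e-02] std [0.073 0.146 0.035 0.003 0.005 0.004]
[0.5224 0.0883 0.1001] [-177.59   69.59  -87.46] 0.05173817501654138 [ 0.17 -0.43 -3.11] 24.2 [-19.9  37.2  -5.7 -61.9 -89.8  47.3]
0.16 [0.52   0.0877 0.1536] [-0.0499, 0.0016, -0.0193] [-0.0006, -0.0068, 0.0154] [-20.   32.4  -5.2 -62.1 -92.7  41.8]
0.1 [0.52   0.0877 0.0936] [0.0063, 0.0025, 0.0016] [-0.0006, -0.0068, 0.0154] [-20.   38.   -5.9 -62.  -89.7  47.4]
0.075 [0.52   0.0877 0.0686] [0.0297, 0.0029, 0.0104] [-0.0006, -0.0068, 0.0154] [-20.   40.4  -6.  -62.  -88.5  49.6]
0.065 [0.52   0.0877 0.0586] [0.0391, 0.003, 0.0138] [-0.0006, -0.0068, 0.0154] [-20.   41.3  -6.  -62.1 -88.1  50.4]
0.06 [0.52   0.0877 0.0536] [0.0438, 0.0031, 0.0156] [-0.0006, -0.0068, 0.0154] [-20.   41.8  -6.  -62.1 -87.8  50.9]
0.056 [0.52   0.0877 0.0496] [0.0475, 0.0031, 0.017] [-0.0006, -0.0068, 0.0154] [-20.   42.2  -6.  -62.1 -87.7  51.2]
0.052 [0.52   0.0877 0.0456] [0.0513, 0.0032, 0.0184] [-0.0006, -0.0068, 0.0154] [-20.   42.6  -6.  -62.1 -87.5  51.5]
```

Call:
step_arm(increments=[[[0.015,0.0,0.006],[0,0,0],1],[[0.03,0,0.011],[0,0,0],1],[[0.038,0,0.014],[0,0,0],1],[[0.038,0,0.014],[0,0,0],1],[[0.038,0,0.014],[0,0,0],1],[[0.038,0,0.014],[0,0,0],1]])

```text
time_s: 24.9
tcp_pos: [0.5231, 0.0884, 0.0595]
eef_rot: [-177.6, 69.6, -87.4]
contact_force: [-0.0, 0.8, -3.3]
gripper_width: 0.0517
```

```bash
python3 weigh.py 6; python3 dn.py | sed -n '1p;6,10p'
```

```text
F [ 0.078  0.034 -3.39 ] std [0.312 0.423 0.434] tau [ 1.0000e-03 -7.0830e+01  1.5748e+01 -1.7300e-01 -3.2380e+00  3.5000e-02] std [0.001 0.208 0.046 0.    0.002 0.   ]
[0.523  0.0884 0.0597] [-177.52   69.59  -87.39] 0.051663756156427265 [-0.13  0.48 -3.87] 25.2 [-19.9  41.1  -5.8 -61.9 -87.9  50.9]
0.065 [0.52   0.0877 0.0586] [0.0013, 0.0031, -0.0003] [-0.0004, -0.0068, 0.0159] [-20.   41.3  -6.  -62.1 -88.1  50.4]
0.06 [0.52   0.0877 0.0536] [0.006, 0.0031, 0.0014] [-0.0004, -0.0068, 0.0159] [-20.   41.8  -6.  -62.1 -87.8  50.9]
0.056 [0.52   0.0877 0.0496] [0.0097, 0.0032, 0.0028] [-0.0004, -0.0068, 0.0159] [-20.   42.2  -6.  -62.1 -87.7  51.2]
0.052 [0.52   0.0877 0.0456] [0.0135, 0.0033, 0.0042] [-0.0004, -0.0068, 0.0159] [-20.   42.6  -6.  -62.1 -87.5  51.5]
```

View pics/scene8.png

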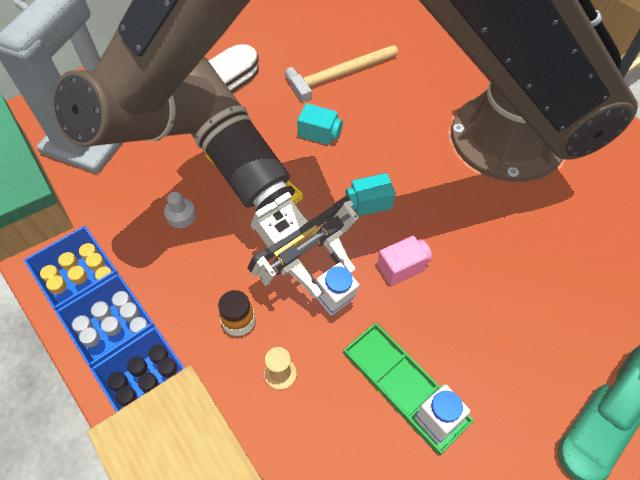

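Call:
step_arm(increments=[[[0.006,0.0,0.002],[0,-0.006,0.016],1],[[0.011,0,0.004],[0,-0.006,0.016],1],[[0.0132,0,0.0049],[0,-0.006,0.016],1],[[0.0132,0,0.0049],[0,-0.006,0.016],1],[[0.0132,0,0.0049],[0,-0.006,0.016],1],[[0.0132,0,0.0049],[0,-0.006,0.016],1]])

```text
time_s: 25.9
tcp_pos: [0.5229, 0.0883, 0.0461]
eef_rot: [180.0, 70.1, -90.0]
contact_force: [0.2, -4.4, 4.7]
gripper_width: 0.0516
```

```bash
python3 weigh.py 6; python3 dn.py | sed -n '1p;6,10p'
```

```text
F [-0.789 -3.916  5.699] std [0.401 0.426 0.8  ] tau [ 2.1000e+00 -6.8044e+01  1.4008e+01 -6.7000e-02 -1.2550e+00  4.0000e-02] std [0.005 0.014 0.001 0.002 0.003 0.   ]
[0.5229 0.0883 0.0461] [179.96  70.07 -90.02] 0.05164853744084386 [-1.   -3.9   6.24] 26.2 [-20.   42.7  -5.7 -62.1 -87.7  51.3]
0.065 [0.52   0.0877 0.0586] [-0.0115, 0.0029, -0.0048] [0.0004, 0.0012, -0.0001] [-20.   41.3  -6.  -62.1 -88.1  50.4]
0.06 [0.52   0.0877 0.0536] [-0.0068, 0.0029, -0.0031] [0.0004, 0.0012, -0.0001] [-20.   41.8  -6.  -62.1 -87.8  50.9]
0.056 [0.52   0.0877 0.0496] [-0.003, 0.0029, -0.0018] [0.0004, 0.0012, -0.0001] [-20.   42.2  -6.  -62.1 -87.7  51.2]
0.052 [0.52   0.0877 0.0456] [0.0007, 0.0029, -0.0004] [0.0004, 0.0012, -0.0001] [-20.   42.6  -6.  -62.1 -87.5  51.5]
```

Call:
step_arm(increments=[[[-0.0008,0,0],[0,0,0],1],[[-0.0008,0,0],[0,0,0],1],[[-0.0008,0,0],[0,0,0],0],[[-0.0008,0,0],[0,0,0],0],[[-0.0008,0,0],[0,0,0],0],[[-0.0008,0,0],[0,0,0],0],[[-0.0008,0,0],[0,0,0],0],[[-0.0008,0,0],[0,0,0],0]], force=15)

```text
time_s: 27.1
tcp_pos: [0.5231, 0.0888, 0.046]
eef_rot: [179.9, 70.0, -90.1]
contact_force: [0.8, -0.1, -0.6]
gripper_width: 0.0871
```

```bash
python3 dn.py | sed -n '1p'; python3 - <<'E'
import cv2
c=cv2.imread("pics/scene8.png")[180:380,220:480]; cv2.imwrite("pics/s9.png",c.repeat(3,0).repeat(3,1))
E
```

```text
[0.5231 0.0888 0.046 ] [179.88  69.97 -90.13] 0.08709468406684541 [ 0.79 -0.06 -0.58] 27.1 [-19.9  42.6  -5.7 -62.1 -87.5  51.2]
```

View pics/s9.png

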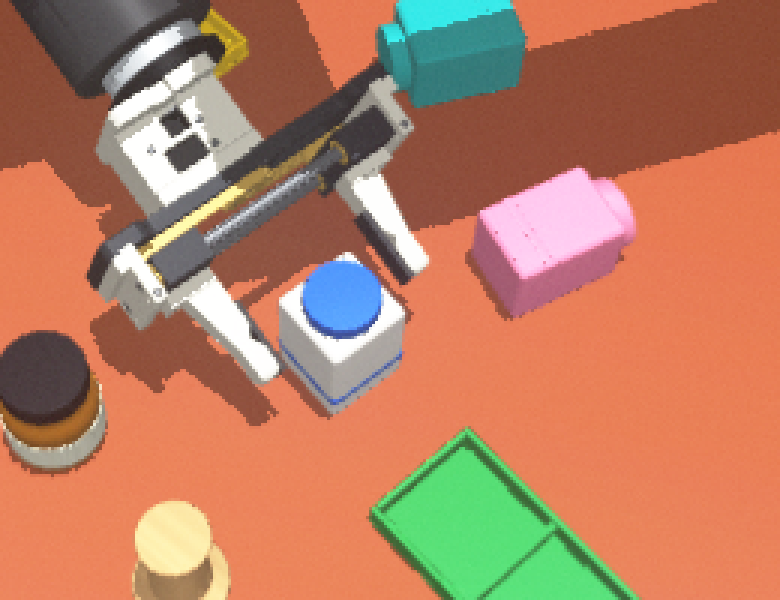

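```bash
cat > bk.py <<'E'
from mv import rel
from ik import *
from plant import r
s=r.get_state(); R0=R.from_euler("xyz",s["eef_rot"],degrees=True); q=s["joints"]; p0=s["tcp_pos"]
z=R0.apply([0,0,1]); Rd=R.from_euler("xyz",[180,0,-90],degrees=True); rv=(R0.inv()*Rd).as_rotvec()
P=[(p0-.05*z,0),(p0-.1*z,0),(p0-.1*z+[0,0,.05],0),(p0-.1*z+[0,0,.1],0)]
e=p0-.1*z+[0,0,.1]; f=np.array([.523,.07,.22])
P+=[(e+(f-e)*k,k) for k in np.linspace(1/9,1,9)]
for p,k in P:
    Rt=R0*R.from_rotvec(rv*k); q2,er=IK(p,Rt,q); print(np.round(p,3),R0.inv().apply(p-p0).round(4).tolist(),(rv*k).round(3).tolist(),q2.round(1),np.abs(q2-q).max().round(1),round(er,4)); q=q2
E
python3 bk.py
```

```text
[0.523 0.042 0.063] [-0.0, -0.0, -0.05] [0.0, 0.0, -0.0] [-23.3  42.1  -3.2 -59.7 -91.1  49.7] 3.5 0.0
[ 0.523 -0.005  0.08 ] [-0.0, -0.0, -0.1] [0.0, 0.0, -0.0] [-26.6  41.9  -0.2 -57.4 -94.8  48.2] 3.8 0.0
[ 0.523 -0.005  0.13 ] [-0.047, 0.0, -0.1171] [0.0, 0.0, -0.0] [-26.7  37.5   0.3 -57.8 -97.5  44.1] 4.3 0.0
[ 0.523 -0.005  0.18 ] [-0.094, 0.0001, -0.1343] [0.0, 0.0, -0.0] [ -26.9   33.4    1.4  -58.4 -100.3   39.7] 4.4 0.0
[0.523 0.003 0.185] [-0.101, 0.0001, -0.1279] [0.0, 0.136, -0.0] [-23.4  28.3  -0.1 -54.6 -95.   35.9] 5.3 0.0
[0.523 0.012 0.189] [-0.108, 0.0001, -0.1216] [0.0, 0.271, -0.0] [-19.1  23.4  -1.7 -50.2 -89.6  31.2] 5.3 0.0
[0.523 0.02  0.193] [-0.115, 0.0001, -0.1152] [0.0, 0.407, -0.0] [-13.9  18.9  -3.4 -45.2 -84.3  25.4] 5.7 0.0
[0.523 0.028 0.198] [-0.122, 0.0001, -0.1089] [0.0, 0.543, -0.0] [ -7.7  14.8  -5.2 -39.3 -79.2  18.6] 6.9 0.0
[0.523 0.037 0.202] [-0.129, 0.0002, -0.1026] [0.0, 0.678, -0.0] [ -0.7  11.3  -7.3 -32.4 -74.4  10.5] 8.1 0.0
[0.523 0.045 0.207] [-0.136, 0.0002, -0.0962] [0.0, 0.814, -0.001] [  6.9   8.6  -9.7 -24.6 -70.5   1.2] 9.3 0.0
[0.523 0.053 0.211] [-0.143, 0.0002, -0.0899] [0.0, 0.95, -0.001] [ 14.7   6.8 -12.2 -16.3 -67.8  -9. ] 10.1 0.0
[0.523 0.062 0.216] [-0.15, 0.0002, -0.0836] [0.0, 1.086, -0.001] [ 22.2   5.9 -14.7  -7.8 -66.7 -19.3] 10.3 0.0
[0.523 0.07  0.22 ] [-0.1571, 0.0002, -0.0772] [0.0, 1.221, -0.001] [ 29.    6.  -16.7   0.  -67.3 -29. ] 9.7 0.0
```

Call:
step_arm(increments=[[[0,0,-0.03],[0,0,0],0],[[0,0,-0.065],[0,0,0],0],[[0,0,-0.1],[0,0,0],0],[[-0.047,0,-0.117],[0,0,0],0],[[-0.094,0,-0.134],[0,0,0],0],[[-0.101,0,-0.128],[0,0.136,0],0],[[-0.108,0,-0.122],[0,0.271,0],0],[[-0.115,0,-0.115],[0,0.407,0],0],[[-0.122,0,-0.109],[0,0.543,0],0],[[-0.129,0,-0.103],[0,0.678,0],0]], force=40)

```text
time_s: 28.2
tcp_pos: [0.5241, 0.0359, 0.2043]
eef_rot: [-179.8, 30.9, -90.0]
contact_force: [0.7, 0.7, -0.6]
gripper_width: 0.0879
```

```bash
python3 mv.py .523 .07 .22 180 0 -90
```

```text
t 28.2 pos [0.5241 0.0359 0.2043] rot [-179.76   30.85  -89.97] w 0.0879 F [ 0.7   0.71 -0.62] q [ -0.6  11.2  -7.2 -32.2 -74.4  10.2]
[0.523, 0.07, 0.22, 180.0, 0.0, -90.0] -> [-0.0373, 0.0011, 0.004] [-0.0039, 0.5385, -0.0006] rows 0.7505997601918081 3.5900963775364025
```

```bash
python3 - <<'E'
from h import *
from plant import r
c=r.capture("scene"); cv2.imwrite("pics/s10.png",c["color"][:,:,::-1])
x,f=fit([c],"can",CAN,Tup(0),[.523,.07,0]); print(x[:2].round(4),np.rad2deg(x[2]).round(2),f)
c=r.capture("top"); cv2.imwrite("pics/t10.png",c["color"][:,:,::-1])
E
```

```text
[0.5233 0.0654] 5.11 0.10542497887505031
```

View pics/s10.png

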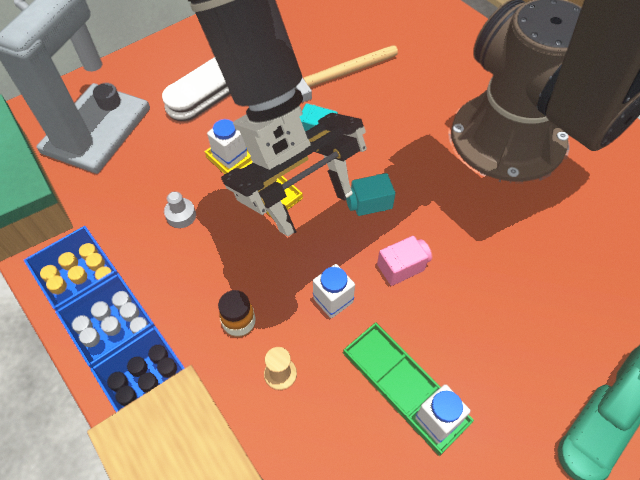

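```bash
python3 mv.py .523 .0655 .18 180 0 -86
```

```text
t 28.3 pos [0.5241 0.0406 0.207 ] rot [-179.43   30.89  -89.29] w 0.0879 F [0.53 0.29 0.12] q [ -0.2  10.9  -7.1 -32.2 -74.5  10.3]
[0.523, 0.0655, 0.18, 180.0, 0.0, -86.0] -> [-0.0075, 0.0011, 0.036] [-0.0251, 0.5388, -0.0586] rows 0.7357880129493819 3.617054725724908
```

Call:
step_arm(increments=[[[-0.006,0,0.0],[-0.007,0.14,-0.015],0],[[-0.0075,0.001,0.0],[-0.0125,0.28,-0.03],0],[[-0.0075,0.001,0.01],[-0.019,0.42,-0.045],0],[[-0.0075,0.0011,0.036],[-0.025,0.539,-0.0586],0],[[-0.0075,0.0011,0.036],[-0.025,0.539,-0.0586],0],[[-0.0075,0.0011,0.036],[-0.025,0.539,-0.0586],0],[[-0.0075,0.0011,0.036],[-0.025,0.539,-0.0586],0]])

```text
time_s: 29.0
tcp_pos: [0.5221, 0.0607, 0.1756]
eef_rot: [179.5, 0.3, -86.5]
contact_force: [0.0, -0.4, 0.9]
gripper_width: 0.0874
```

```bash
python3 weigh.py 8; python3 mv.py .523 .0655 .11 180 0 -86 .523 .0655 .031 180 0 -86
```

```text
F [-0.152 -0.379 -0.027] std [0.441 0.604 0.532] tau [ 2.6400e-01 -3.8940e+01  2.7393e+01  6.5090e+00 -2.2000e-02  1.4000e-02] std [0.349 0.151 0.096 0.026 0.002 0.006]
t 29.4 pos [0.5222 0.0605 0.1758] rot [179.51   0.27 -86.53] w 0.0875 F [0.05 0.61 0.99] q [ 27.6   8.1 -20.   -0.5 -62.2 -23.9]
[0.523, 0.0655, 0.11, 180.0, 0.0, -86.0] -> [-0.0046, -0.0016, 0.0658] [0.0085, 0.0047, -0.0093] rows 1.3195999393755669 0.08964869708416788
[0.523, 0.0655, 0.031, 180.0, 0.0, -86.0] -> [-0.0043, -0.0023, 0.1448] [0.0085, 0.0047, -0.0093] rows 2.8976417998089414 0.08964869708416788
```

Call:
step_arm(increments=[[[-0.0045,-0.0016,0.02],[0.0085,0.0047,-0.0093],0],[[-0.0045,-0.0016,0.065],[0.0085,0.0047,-0.0093],0],[[-0.0045,-0.002,0.105],[0.0085,0.0047,-0.0093],0],[[-0.0043,-0.0023,0.135],[0.0085,0.0047,-0.0093],0],[[-0.0043,-0.0023,0.144],[0.0085,0.0047,-0.0093],0],[[-0.0043,-0.0023,0.144],[0.0085,0.0047,-0.0093],0],[[-0.0043,-0.0023,0.144],[0.0085,0.0047,-0.0093],1],[[-0.0043,-0.0023,0.144],[0.0085,0.0047,-0.0093],1],[[-0.0043,-0.0023,0.144],[0.0085,0.0047,-0.0093],1],[[-0.0043,-0.0023,0.144],[0.0085,0.0047,-0.0093],1]], force=40)

```text
time_s: 30.4
tcp_pos: [0.5234, 0.0664, 0.0326]
eef_rot: [-179.9, 0.0, -85.9]
contact_force: [-0.3, -0.6, 0.4]
gripper_width: 0.0612
```

Call:
step_arm(increments=[[[0,0,0],[0,0,0],1],[[0,0,0],[0,0,0],1],[[0,0,0],[0,0,0],1],[[0,0,0],[0,0,0],1],[[0,0,0],[0,0,0],1]])

```text
time_s: 30.9
tcp_pos: [0.523, 0.0663, 0.0321]
eef_rot: [-180.0, -0.0, -85.9]
contact_force: [-2.9, -0.9, 5.8]
gripper_width: 0.0524
```

```bash
python3 mv.py .5331 .1851 .09 180 0 -87.5
```

```text
t 30.9 pos [0.523  0.0663 0.0321] rot [-1.7999e+02 -1.0000e-02 -8.5910e+01] w 0.0524 F [-2.86 -0.93  5.79] q [ 28.6  17.3 -30.4   0.  -42.3 -24.5]
[0.5331, 0.1851, 0.09, 180.0, 0.0, -87.5] -> [-0.1178, -0.0186, -0.0579] [-0.0002, -0.0002, 0.0278] rows 2.6514305572652663 0.1853429254112495
```

Call:
step_arm(increments=[[[0,0,-0.025],[0,0,0],1],[[0,0,-0.055],[0,0,0],1],[[0,0,-0.075],[0,0,0],1],[[0,0,-0.075],[0,0,0],1],[[0,0,-0.075],[0,0,0],1],[[0,0,-0.075],[0,0,0],1]])

```text
time_s: 31.5
tcp_pos: [0.5217, 0.0658, 0.105]
eef_rot: [179.8, -0.0, -85.9]
contact_force: [-0.3, -0.1, -3.0]
gripper_width: 0.052
```

```bash
python3 weigh.py 80; python3 mv.py .5331 .1851 .09 180 0 -87.5
```

```text
F [-0.042 -0.126 -3.204] std [0.538 0.502 0.539] tau [-1.0000e-03 -4.3215e+01  2.5864e+01  6.3870e+00 -3.0000e-03 -1.0000e-03] std [0.003 0.095 0.031 0.007 0.002 0.   ]
t 35.5 pos [0.5228 0.0662 0.1066] rot [ 1.7998e+02 -2.0000e-02 -8.5910e+01] w 0.0524 F [-0.28 -0.85 -2.95] q [ 28.6  11.9 -25.7   0.  -52.4 -24.5]
[0.5331, 0.1851, 0.09, 180.0, 0.0, -87.5] -> [-0.1179, -0.0187, 0.0165] [0.0003, -0.0003, 0.0277] rows 2.410174267558261 0.18468832604628202
```

Call:
step_arm(increments=[[[-0.04,-0.006,0],[0,0,0.01],1],[[-0.08,-0.013,0],[0,0,0.02],1],[[-0.118,-0.0187,0],[0,0,0.028],1],[[-0.118,-0.0187,0],[0,0,0.028],1],[[-0.118,-0.0187,0.02],[0,0,0.028],1],[[-0.118,-0.0187,0.04],[0,0,0.028],1],[[-0.118,-0.0187,0.04],[0,0,0.028],1],[[-0.118,-0.0187,0.04],[0,0,0.028],1]])

```text
time_s: 36.3
tcp_pos: [0.5331, 0.1848, 0.0666]
eef_rot: [179.9, -0.1, -87.5]
contact_force: [0.6, 1.1, -2.0]
gripper_width: 0.0527
```

```bash
python3 mv.py .5331 .1851 .0365 180 0 -87.5; python3 - <<'E'
from h import *
from plant import r
c=r.capture("scene"); cv2.imwrite("pics/s11.png",c["color"][:,:,::-1])
E
```

```text
t 36.3 pos [0.5331 0.1848 0.0666] rot [ 1.7995e+02 -7.0000e-02 -8.7510e+01] w 0.0527 F [ 0.59  1.1  -1.97] q [ 39.   17.8 -23.7   0.  -48.6 -36.5]
[0.5331, 0.1851, 0.0365, 180.0, 0.0, -87.5] -> [-0.0003, -0.0001, 0.0301] [0.0009, -0.0012, -0.0002] rows 0.6020332216746845 0.010088497300281038
```

View pics/s11.png

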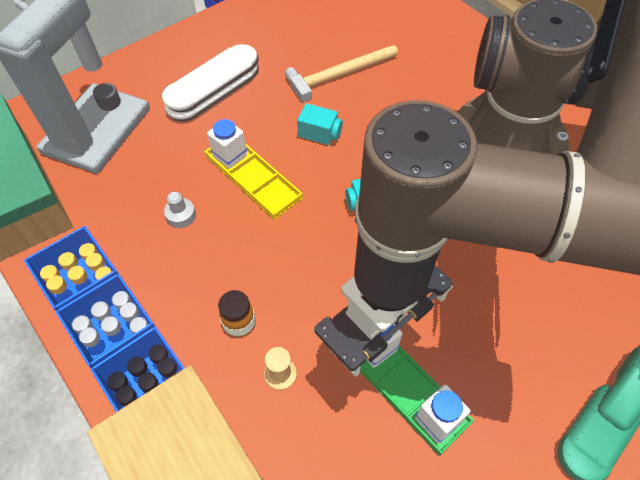

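Call:
step_arm(increments=[[[0,0,0.014],[0,0,0],1],[[0,0,0.025],[0,0,0],1],[[0,0,0.03],[0,0,0],1],[[0,0,0.03],[0,0,0],1],[[0,0,0.03],[0,0,0],1],[[0,0,0.03],[0,0,0],0],[[0,0,0.03],[0,0,0],0],[[0,0,0.03],[0,0,0],0],[[0,0,0.03],[0,0,0],0],[[0,0,0.03],[0,0,0],0]])

```text
time_s: 37.35
tcp_pos: [0.5332, 0.1853, 0.0367]
eef_rot: [-180.0, -0.0, -87.5]
contact_force: [-0.6, -0.5, 0.6]
gripper_width: 0.085
```

Call:
step_arm(increments=[[[0,0,0],[0,0,0],0],[[0,0,-0.04],[0,0,0],0],[[0,0,-0.08],[0,0,0],0],[[0.03,0.0,-0.12],[0,0,0],0],[[0.08,0.02,-0.15],[0,0,0],0],[[0.12,0.05,-0.17],[0,0,0],0],[[0.16,0.08,-0.17],[0,0,0],0],[[0.2,0.1,-0.17],[0,0,0],0],[[0.2,0.1,-0.17],[0,0,0],0]])

```text
time_s: 38.25
tcp_pos: [0.4392, -0.0218, 0.2073]
eef_rot: [-180.0, 0.0, -87.6]
contact_force: [-0.1, 1.1, 0.1]
gripper_width: 0.0876
```

```bash
python3 - <<'E'
from h import *
from plant import r
cs={n:r.capture(n) for n in("scene","top")}
for n in cs: cv2.imwrite(f"pics/{n}12.png",cs[n]["color"][:,:,::-1])
for nm,x0 in [("L",[.527,.325,.044]),("c",[.533,.185,.044]),("R",[.482,-.315,.08])]:
    for sel in(["top"],["scene"]):
        try:
            x,f=fit([cs[n] for n in sel],"can",CAN,Tup(.004),x0); print(nm,sel,x[:2].round(4),np.rad2deg(x[2]).round(1),round(f,3))
        except Exception as e: print(nm,sel,e)
print(r.get_state()["time_s"])
E
```

```text
L ['top'] [0.4966 0.2882] -13.5 0.74
L ['scene'] [0.5278 0.325 ] 2.0 0.07
c ['top'] [0.5207 0.1702] 9.7 0.54
c ['scene'] [0.5341 0.1842] 0.6 0.084
R ['top'] [ 0.483 -0.316] 10.8 0.079
R ['scene'] [ 0.4827 -0.3171] -0.4 0.091
38.35
```

View pics/scene12.png

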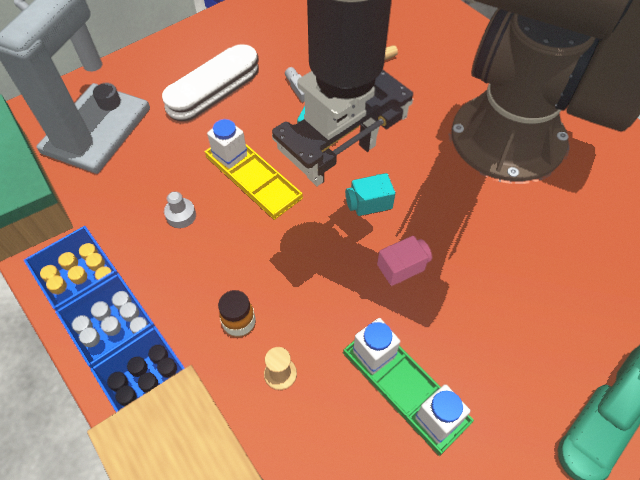

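View pics/top12.png

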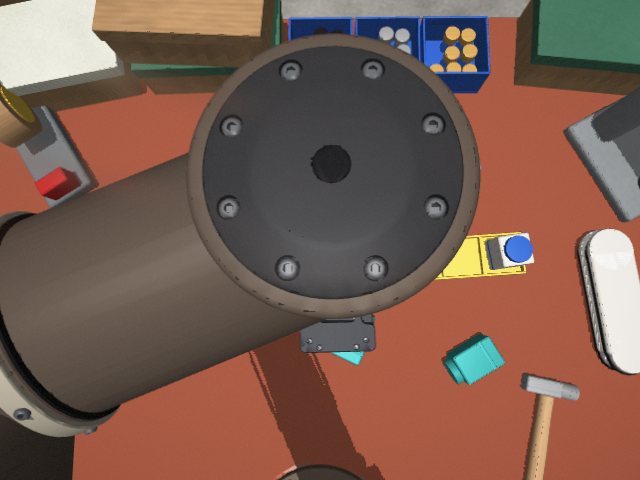

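```bash
python3 - <<'E'
from plant import r
s=r.get_state(); print(s["time_s"],s["contact_force"],abs(s["qd"]).max()); print(r.close_job())
E
```

```text
38.35 [0.18869152 1.37569098 0.42117794] 2.0395535642790033
the job is handed in; nothing more can be done
None
```

All three canisters are standing upright, lid up, in tray pockets, and the job was handed in at about 38 s of the 72 s allowed.

| Canister | Mean lifting force | Weight | Placed in |
|---|---|---|---|
| Far left of the row | 4.4 N | about 447 g | green tray, left pocket |
| Far right of the row | 2.84 N (±0.06 N) | about 290 g | yellow tray, right pocket |
| The lying one (`can_c`) | 3.1–3.2 N | about 320 g | green tray, right pocket |

I stood `can_c` up on the table first, then gripped it again from above to place it. The 290 g and 320 g canisters are both inside the ±30 g band around 300 g, so either tray was allowed for them.

**Last pictures:**
- In the scene view, the model fit put every canister within about 2 mm of its pocket centre.
- The spool, jar and die appeared at the same pixels as at the start; I judged this by eye and did not measure it in millimetres.
- The open gripper was clear of everything, about 0.2 m above the table.

**Checks that failed or disagreed:**
- In the last top view the arm hid both green-tray canisters, so their fits from that view were meaningless. Their final check rests on the scene camera alone.
- The two cameras gave yaws about 10° apart for the canister in the yellow tray. Its position agreed to about 1 mm.
- My first tilted grasp of `can_c` (20°) ran a joint close to its limit, so I backed off to 12°.
- The arm was still moving slightly when I handed in (joint speed about 2 degrees/s), but it was clear of everything.

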